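Stopper the vanilla and cinnamon tubes in the lever press

TASK

Seal the filled glass tubes that are standing in the wooden rack: move every one of them into the pockets of the press's sliding carrier, and once all are loaded, slide the carrier so that each in turn stands centred under the ram and bring the lever down until its cork stopper is fully home. Then put all the tubes back upright in the rack, pushed right down in any holes, with the lever up again. Hold the tubes by the glass, drive the corks only with the press, and do not disturb the lemon, the jam jar or the yoghurt pot.

Things in the scene. Friction and masses are not known exactly. Their poses are not given: they have to be found in the camera images.
- press: fixed hand-lever press, grey base 108 x 262 mm. Origin at worktop level on the track's centre line; x points away from you to the blue column, y along the track, z up. Ram axis at x 0, y -100 mm; the arm over the track (34 mm wide, x -19 to 67 mm, underside at 178 mm, lever above it up to 306 mm) is at the same y, as is a red pointer on the base's front. Yaw within 0.1 rad
- carrier (a joint): white carrier's place in the press track, m: 0 = out at the loading end (+y), up to 0.175 slid in (to -y); stays where left, 1.5 N drag. 0.090, 0.130, 0.170 put pocket 0, 1, 2 under the ram. Load and unload near 0, where pocket_0 is 90 mm from the ram: under about 80 mm a gripper meets the arm and lever
- carrier_knob (a point): grip point of the black upright knob (18 mm diameter, top 86 mm above the worktop, this point 17 mm below the top) on a rod at the carrier's outer end, 85 mm beyond pocket_2. Pinch it from above, fingers closing across the track, and drag along the track
- ram_tip (a point): centre of the ram's flat black face (20 mm diameter), 155 mm above the worktop when up; it comes down 20 mm with the lever
- lever (a joint): hand lever angle in rad: 0 = up (a return spring holds it there), 0.34 = fully down, ram right down. 0.06 m of ram travel per rad. Pushing its grip down takes 2 to 10 N
- lever_grip (a point): middle of the lever's black cross grip (bar 50 mm along the press's y, 22 mm diameter), 90 mm in front of the ram axis and 295 mm above the worktop when up; 99 mm in front and 242 mm high when down. Push it down from above with closed fingers; it springs up when let go
- rack: loose light-wood tube rack, block 60 x 168 x 48 mm, 0.7 kg, origin at the centre of its underside, z up. Four holes in a row at y = -60, -20, 20 and 60 mm: 24.5 mm diameter, 2 mm chamfer, 40 mm deep, mouth 48 mm and floor 8 mm above its underside. It may get knocked aside
- pocket_0 (a point): mouth centre of carrier pocket 0, 62 mm above the worktop; round pocket 24.5 mm diameter with a 2 mm chamfer, 40 mm deep (floor 22 mm above the worktop). A black index line on the carrier's front marks it. Pockets are 40 mm apart, in a line along the track
- pocket_1 (a point): mouth centre of carrier pocket 1, 62 mm above the worktop; round pocket 24.5 mm diameter with a 2 mm chamfer, 40 mm deep (floor 22 mm above the worktop). A black index line on the carrier's front marks it. Pockets are 40 mm apart, in a line along the track
- pocket_2 (a point): mouth centre of carrier pocket 2, 62 mm above the worktop; round pocket 24.5 mm diameter with a 2 mm chamfer, 40 mm deep (floor 22 mm above the worktop). A black index line on the carrier's front marks it. Pockets are 40 mm apart, in a line along the track
- tube_0: round glass tube, 22 mm outer diameter, glass 105 mm tall with a rounded foot, holding vanilla pods, about 60 g; origin at the centre of its foot, z up its axis. Starts upright in some hole of the rack (may be absent). With its stopper not yet home it is 120 mm tall
- stopper_0 (a joint): how far the cork stopper of tube_0 has been pressed in, m: 0 to 0.0015 at the start (its 21 mm wide, 8 mm thick head stands about 7 mm proud of the glass rim), 0.007 = fully home, head on the rim. Needs about 6 N and stays where it is pressed
- tube_1: round glass tube, 22 mm outer diameter, glass 105 mm tall with a rounded foot, holding cinnamon sticks, about 60 g; origin at the centre of its foot, z up its axis. Starts upright in some hole of the rack (may be absent). With its stopper not yet home it is 120 mm tall
- stopper_1 (a joint): how far the cork stopper of tube_1 has been pressed in, m: 0 to 0.0015 at the start (its 21 mm wide, 8 mm thick head stands about 7 mm proud of the glass rim), 0.007 = fully home, head on the rim. Needs about 6 N and stays where it is pressed
- tube_2: round glass tube, 22 mm outer diameter, glass 105 mm tall with a rounded foot, holding vanilla pods, about 60 g; origin at the centre of its foot, z up its axis. Starts upright in some hole of the rack (may be absent). With its stopper not yet home it is 120 mm tall
- stopper_2 (a joint): how far the cork stopper of tube_2 has been pressed in, m: 0 to 0.0015 at the start (its 21 mm wide, 8 mm thick head stands about 7 mm proud of the glass rim), 0.007 = fully home, head on the rim. Needs about 6 N and stays where it is pressed
- tube_3: round glass tube, 22 mm outer diameter, glass 105 mm tall with a rounded foot, holding cinnamon sticks, about 60 g; origin at the centre of its foot, z up its axis. Starts upright in some hole of the rack (may be absent). With its stopper not yet home it is 120 mm tall
- stopper_3 (a joint): how far the cork stopper of tube_3 has been pressed in, m: 0 to 0.0015 at the start (its 21 mm wide, 8 mm thick head stands about 7 mm proud of the glass rim), 0.007 = fully home, head on the rim. Needs about 6 N and stays where it is pressed
- lemon: yellow lemon, 78 x 55 x 56 mm, bystander near the front edge of the worktop, right
- jam_jar: red jam jar with a lid, 75 mm diameter, 112 mm tall, bystander left of the press, origin at its foot
- yoghurt: white yoghurt pot, 72 mm diameter, 71 mm tall, bystander near the front edge, in front of the sink, origin at its foot

How it is judged (in metres and radians):
On the way, in this order (a step that is already met when the one before it is completed fails the run):
1. all tubes stand fully down in the carrier's pockets (z of tube_0 in the frame of pocket_1 between -0.044 and -0.036 m and x of tube_0 in the frame of pocket_1 between -0.005 and 0.005 m and y of tube_0 in the frame of pocket_1 between -0.045 and 0.045 m and angle between each of tube_0, tube_1, tube_2, tube_3's own z axis and vertical below 0.12 rad and z of tube_1 in the frame of pocket_1 between -0.044 and -0.036 m and x of tube_1 in the frame of pocket_1 between -0.005 and 0.005 m and y of tube_1 in the frame of pocket_1 between -0.045 and 0.045 m and z of tube_2 in the frame of pocket_1 between -0.044 and -0.036 m and x of tube_2 in the frame of pocket_1 between -0.005 and 0.005 m and y of tube_2 in the frame of pocket_1 between -0.045 and 0.045 m and z of tube_3 in the frame of pocket_1 between -0.044 and -0.036 m and x of tube_3 in the frame of pocket_1 between -0.005 and 0.005 m and y of tube_3 in the frame of pocket_1 between -0.045 and 0.045 m), for 0.2 s.
2. all stoppers are pressed home with the tubes still in the carrier (all of step 1 and value of joint each of stopper_0, stopper_1, stopper_2, stopper_3 above 0.0055 m), for 0.2 s.
At the end, for the whole second after the job is handed in: every tube present stands upright in a hole of the rack with its foot within 4 mm of the hole floor, at rest and released, its stopper pressed in at least 5.5 mm; the lever is up (below 0.05 rad) and the rack flat on the worktop (z of tube_0 in the frame of rack between 0.004 and 0.012 m and x of tube_0 in the frame of rack between -0.005 and 0.005 m and y of tube_0 in the frame of rack between -0.068 and 0.068 m and angle between each of tube_0, tube_1, tube_2, tube_3's own z axis and vertical below 0.12 rad and value of joint each of stopper_0, stopper_1, stopper_2, stopper_3 above 0.0055 m and linear speed of each of tube_0, tube_1, tube_2, tube_3 below 0.03 m/s and z of tube_1 in the frame of rack between 0.004 and 0.012 m and x of tube_1 in the frame of rack between -0.005 and 0.005 m and y of tube_1 in the frame of rack between -0.068 and 0.068 m and z of tube_2 in the frame of rack between 0.004 and 0.012 m and x of tube_2 in the frame of rack between -0.005 and 0.005 m and y of tube_2 in the frame of rack between -0.068 and 0.068 m and z of tube_3 in the frame of rack between 0.004 and 0.012 m and x of tube_3 in the frame of rack between -0.005 and 0.005 m and y of tube_3 in the frame of rack between -0.068 and 0.068 m and angle between rack's own z axis and vertical below 0.06 rad and value of joint lever below 0.05 rad); the robot touches nothing.
It fails at once if a stopper is pressed with the ram more than 6 mm off its centre ((contact force between ram and tube_0 above 3 N and horizontal distance between ram_tip and tube_0 above 0.006 m) or (contact force between ram and tube_1 above 3 N and horizontal distance between ram_tip and tube_1 above 0.006 m) or (contact force between ram and tube_2 above 3 N and horizontal distance between ram_tip and tube_2 above 0.006 m) or (contact force between ram and tube_3 above 3 N and horizontal distance between ram_tip and tube_3 above 0.006 m)).
It fails at once if the fingers or the hand push or squeeze a cork stopper with more than 4 N (contact force between any of the fingers, the arm and stopper_0 above 4 N or contact force between any of the fingers, the arm and stopper_1 above 4 N or contact force between any of the fingers, the arm and stopper_2 above 4 N or contact force between any of the fingers, the arm and stopper_3 above 4 N).
It fails at once if the lemon, jam jar or yoghurt pot is moved more than 3 cm (distance of any of lemon, jam_jar, yoghurt from where it was at the start of the episode above 0.03 m).
Of tube_0, tube_1, tube_2, tube_3 only 2 to 3 are there at a start; the rules pass over those that are not, and their reading is None.
At some moment in a run one of rack may be knocked a few centimetres aside while the robot is not near it.
It also fails if it takes over 210 s, if anything falls off the work surface, if the arm or the gripper's body presses on something with over 40 N, if the wrist force passes 120 N, or if a joint passes its speed limit or range.

ROBOT

A 6-joint arm with a two-finger parallel gripper is mounted at the origin on a cart in front of the work surface, level with it; the furniture and walls round the work are solid. World frame = base frame: x ahead of the robot, y to its left, z up, the work surface at z = 0. Lengths are in mm, angles in rad, forces in N, time in s.
With the tool pointing down it reaches from about 300 to 775 mm from the base axis. Payload 14.6 kg.
Tool frame: the origin (TCP) lies midway between the tips of the shut fingers; the grasp point (between the pads) lies 19 mm behind it; z points along the fingers, y is the line along which they close (so a half turn about z gives the same grasp; the last joint's range is limited). The gripper opens to 94 mm and grips with 3 to 60 N. Pads are 16 mm wide; open, the fingers measure 119 mm over their backs; the gripper's body (75 mm by 177 mm) begins 78 mm behind the grasp point.
Start: joints at [1.141, 0.3, 1.521, -0, 1.321, -0.067], TCP at [195.188, 514.189, 205.446] pointing down, gripper open.
Joint ranges: [-3.03, 3.03], [-0.79, 2.21], [0.23, 2.52], [-1.04, 4.18], [0, 3.07], [-2.55, 2.55]. Speed limits (rad/s): [2.22, 2.22, 2.57, 3.14, 3.14, 3.14].

INTERFACE

Orientations are given as [roll, pitch, yaw] about the fixed x, y, z axes, in that order (R = Rz(yaw) Ry(pitch) Rx(roll)).
In Python, from cell import * gives the robot as it stands. The module is installed in compiled form; this text tells all that it offers.
- The arm moves only by the tool servo_tool, never from a script. Its argument "motion" is a list of rows, each an object of numbers: "wx", "wy", "wz": the turn, a rotation vector about the tool's x, y, z in units of 2 rad (1.0 is 2 rad); "dx", "dy", "dz": the shift along the tool's x, y, z in units of 10 cm (1.0 is 10 cm); "fingers": the closure, from -1 (fully open) to 1 (shut). In form: [{"wx": .., "wy": .., "wz": .., "dx": .., "dy": .., "dz": .., "fingers": ..}, ...]. A call has 1 to 10 rows; each row is the pose to reach, as a shift and turn from the pose commanded when the call began, along the tool's axes at that moment; what a row does not reach only later rows make up. A row lasts 1/10 s, in which the tool goes at most 50 mm and 8.59 degrees, less where a joint would pass 70% of its speed; a pose out of reach is approached as far as the arm can. A call with a number of a shift or a turn outside -1 to 1 is refused whole. A call with a gripper value outside its range is refused whole. The fingers move at their own pace and stop on an object; "newtons" is the grip in N (left out, the last holds). Time passes only in rows, so rows that repeat a pose let the fingers close. It gives the time, the measured TCP pose, the force, the opening and the grip force at its end, in the units of the state.
- read_state(): the state, without advancing time (a new reading comes with each control period).
- camera(name): name is "side" or "top"; returns a dict with "image" (420x560x3 uint8, red, green, blue), "fx", "fy", "cx", "cy" (pixels), "R" (3x3) and "t" (3): a world point X has camera coordinates R X + t. Camera axes: x right, y down, z forward; pixel columns grow to the right and rows downward; lengths in mm; the calibration is good to about 2 mm. A picture is of the moment at which its call begins. There is no depth.
- sign_off(): hands the job in; it is judged then, once.
Trained networks look in a picture, given as the dict that the camera call returned (one of the last four; its "shot" number tells which), for a name from the list of things; names that differ only in an ending like _2 or _b are one class to them, and where a whole thing is asked for, a point or a joint stands for the part that bears it (a point fixed in the world has none). Each returns a list of dicts, best first, with "conf" (0 to 1); they miss things now and then, are a little off and sometimes report something else, mostly with a low value. They report only what shows in the picture. A call takes as long as a camera call.
- spot_in(query, picture): "location" ([column, row] in pixels, amid what is visible of it).
- trace(query, picture): "pixels" (420x560 bool, what is visible of it) and "location" ([column, row] in pixels, amid what is visible of it).
The state is a dict: "clock": time; "joints": joint angles; "qd": joint speeds; "effort": joint torques, N m; "eef_pos": TCP position; "eef_rot": TCP orientation; "wrist_force": force on the tool from outside, world axes, zero at the start; "moment": the same for the moment, N m; "finger_gap": finger opening in mm; "finger_force": force on a finger pad.
Only numpy, scipy, OpenCV 4.12 (cv2) and the standard library are available. Lean on these libraries where they do the work, as an engineer would, in place of code of your own. Each camera call takes 0.05 s, during which the arm holds its last target. There are 200 camera calls.

## Working session

There is one attempt and no reset: what is moved stays moved. The work goes in short steps, Python scripts to look and compute and a tool call to move; the robot and the scene stay as the last step left them, time stands still between calls to the robot, and variables do not carry over. Pictures are saved under pics/ and viewed, at most 14 in all, crops included, and the job is handed in when it is done.

Besides the shell and the picture viewer there is one more tool, called in YAML: its name, and indented under it one key for each argument. servo_tool: Moves the arm, as the interface text tells. Its arguments: {"type":"object","properties":{"motion":{"type":"array","items":{"type":"object","properties":{"wx":{"type":"number"},"wy":{"type":"number"},"wz":{"type":"number"},"dx":{"type":"number"},"dy":{"type":"number"},"dz":{"type":"number"},"fingers":{"type":"number"}}}},"newtons":{"type":"number"}},"required":["motion"]}

```bash
mkdir -p pics; cat > h.py <<'E'
from cell import *
import numpy as np, cv2
def shot(n,save=None):
    c=camera(n)
    if save: cv2.imwrite('pics/'+save,c['image'][:,:,::-1])
    return c
def ray(c,p):
    R=np.array(c['R']);t=np.array(c['t'])
    d=R.T@np.array([(p[0]-c['cx'])/c['fx'],(p[1]-c['cy'])/c['fy'],1.]); return -R.T@t,d/np.linalg.norm(d)
def atz(c,p,z):
    o,d=ray(c,p); return o+d*(z-o[2])/d[2]
def tri(c1,p1,c2,p2):
    A=np.zeros((3,3));b=np.zeros(3);rs=[ray(c1,p1),ray(c2,p2)]
    for o,d in rs:
        M=np.eye(3)-np.outer(d,d);A+=M;b+=M@o
    X=np.linalg.solve(A,b); return X,[np.linalg.norm(np.cross(X-o,d)) for o,d in rs]
def proj(c,X):
    q=np.array(c['R'])@np.array(X)+np.array(c['t']); return np.array([c['fx']*q[0]/q[2]+c['cx'],c['fy']*q[1]/q[2]+c['cy']])
E
python3 - <<'E'
from h import *
np.set_printoptions(precision=1,suppress=True)
s=shot('side','s0.png');t=shot('top','t0.png')
for c in(s,t):
    print(ray(c,[280,210]))
    for q in ['tube_0','tube_1','stopper_0','rack','press','pocket_0','carrier','carrier_knob','lever_grip','ram_tip','jam_jar','lemon','yoghurt']:
        print(q,[(np.round(d['location']).tolist(),round(d['conf'],2)) for d in spot_in(q,c)])
print(read_state())
E
```

```text
(array([ 287.5, 1215.9,  730.7]), array([ 0.2, -0.9, -0.5]))
tube_0 [([306.0, 269.0], 0.65), ([307.0, 251.0], 0.58)]
tube_1 [([306.0, 269.0], 0.65), ([307.0, 251.0], 0.58)]
stopper_0 [([306.0, 270.0], 0.54), ([306.0, 246.0], 0.53)]
rack [([300.0, 298.0], 0.61)]
press [([260.0, 250.0], 0.6)]
pocket_0 [([264.0, 263.0], 0.95)]
carrier [([262.0, 267.0], 0.91)]
carrier_knob [([262.0, 265.0], 0.98)]
lever_grip [([283.0, 171.0], 0.65), ([265.0, 264.0], 0.52)]
ram_tip [([301.0, 257.0], 0.38)]
jam_jar [([283.0, 349.0], 0.89)]
lemon [([339.0, 203.0], 0.73)]
yoghurt [([335.0, 231.0], 0.89)]
(array([ 399. ,  164.5, 1335.1]), array([ 0.1, -0. , -1. ]))
tube_0 [([237.0, 237.0], 0.58), ([225.0, 235.0], 0.43)]
tube_1 [([237.0, 237.0], 0.58), ([225.0, 235.0], 0.43)]
stopper_0 [([236.0, 234.0], 0.54), ([224.0, 238.0], 0.37)]
rack [([219.0, 239.0], 0.82), ([284.0, 203.0], 0.67), ([237.0, 237.0], 0.27)]
press [([265.0, 197.0], 0.64)]
pocket_0 [([254.0, 194.0], 0.85)]
carrier [([256.0, 197.0], 0.82), ([144.0, 238.0], 0.67), ([324.0, 260.0], 0.64)]
carrier_knob [([253.0, 196.0], 0.63)]
lever_grip [([283.0, 206.0], 0.73)]
ram_tip [([283.0, 208.0], 0.22)]
jam_jar [([145.0, 236.0], 0.95)]
lemon [([383.0, 258.0], 0.9)]
yoghurt [([323.0, 260.0], 0.83), ([281.0, 205.0], 0.69)]
{'clock': 1.4, 'joints': array([ 1.1,  0.3,  1.5, -0. ,  1.3, -0.1]), 'qd': array([ 0., -0., -0.,  0., -0., -0.]), 'effort': array([  0. , -53.2, -35.3,   0.1,   0. ,   0. ]), 'eef_pos': array([195.2, 514.2, 205.4]), 'eef_rot': array([-3.1,  0. ,  2.8]), 'wrist_force': array([-0.6,  0.5, -0.2]), 'moment': array([0.1, 0. , 0. ]), 'finger_force': 0.0, 'finger_gap': 94.13069563287566}
```

```bash
python3 - <<'E'
import cv2
s=cv2.imread('pics/s0.png');t=cv2.imread('pics/t0.png')
a=cv2.resize(s[150:370,200:360],None,fx=2.7,fy=2.7,interpolation=cv2.INTER_CUBIC)
cv2.imwrite('pics/s1.png',a)
cv2.imwrite('pics/t1.png',cv2.resize(t[150:290,130:330],None,fx=4,fy=4,interpolation=cv2.INTER_CUBIC))
E
```

```text
(no output)
```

View pics/s1.png

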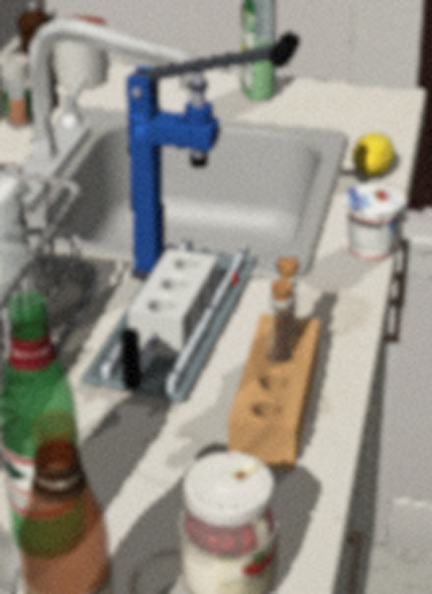

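View pics/t1.png

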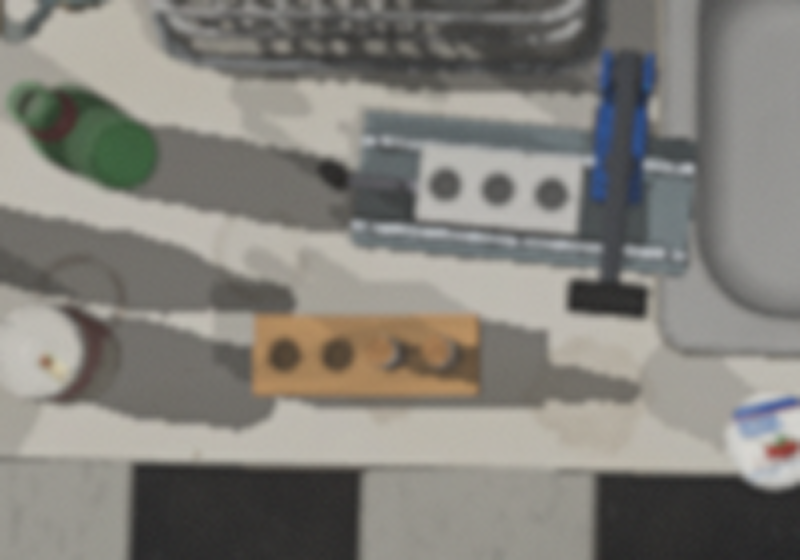

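The side view shows two corked tubes in the rack's two far (-y) holes. The near two holes are empty, the carrier is at the loading end and the lever is up. In the top view the pockets are at full-image pixels (241,196), (254.5,197) and (268,198), the rack holes at (201,239), (214,238), (227,238) and (240,238), and the knob at about (215,194). Next I measure more precisely.

```bash
cat >> h.py <<'E'
def avg(n,k=4):
    cs=[camera(n) for _ in range(k)]
    c=dict(cs[-1]); c['avg']=np.mean([x['image'].astype(float) for x in cs],0); return c
def dark(c,p,r=6,bright=False):
    """sub-pixel centroid of the dark blob near p (otsu in an upsampled window)"""
    g=c['avg'].mean(2).astype(np.float32); k=8; w=2*r+1
    P=cv2.getRectSubPix(g,(w,w),(float(p[0]),float(p[1])))
    U=cv2.resize(P,None,fx=k,fy=k,interpolation=cv2.INTER_CUBIC).clip(0,255).astype(np.uint8)
    _,B=cv2.threshold(U,0,255,(cv2.THRESH_BINARY if bright else cv2.THRESH_BINARY_INV)+cv2.THRESH_OTSU)
    n,L,S,C=cv2.connectedComponentsWithStats(B)
    o=w*k/2-.5; i=1+np.argmin([np.hypot(*(C[j]-o))-0.02*S[j,4] for j in range(1,n)])
    return np.array(p)+(C[i]-o)/k, S[i,4]/k**2
E
python3 - <<'E'
from h import *
np.set_printoptions(precision=2,suppress=True)
s=avg('side');t=avg('top'); print(s['fx'],t['fx'],read_state()['eef_rot'])
T={'p2':(241,196.2),'p1':(254.5,197.2),'p0':(268,198.5),'h+60':(201.2,238.8),'h+20':(214.5,238.5)}
S={'p2':(200+158/2.7,150+306/2.7),'p1':(200+172/2.7,150+284/2.7),'p0':(200+186/2.7,150+263/2.7),'h+60':(200+267/2.7,150+408/2.7),'h+20':(200+271/2.7,150+382/2.7)}
for k in T:
    a,n=dark(t,T[k]);b,m=dark(s,S[k],5)
    X,e=tri(t,a,s,b); z=62 if k[0]=='p' else 48
    print(k,a,n,b,m,'tri',X,e,'topz',atz(t,a,z),'sidez',atz(s,b,z))
for q in ['stopper_0','carrier_knob','rack','lever_grip']:
    for c in(t,s):
        for d in trace(q,c): print(q,np.array(d['location']),d['conf'],d['pixels'].sum())
E
```

```text
438.7701537498535 429.01799709741107 [-3.14 -0.    2.78]
p2 [240.81 195.73] 51.328125 [256.66 262.95] 18.203125 tri [571.7  273.9   59.15] [np.float64(3.158144242724345), np.float64(3.1581442427243385)] topz [568.2  273.02  62.  ] sidez [573.75 277.86  62.  ]
p1 [254.02 196.89] 52.5625 [261.61 254.94] 17.953125 tri [568.82 234.07  59.63] [np.float64(3.058241272817933), np.float64(3.0582412728178667)] topz [565.48 233.35  62.  ] sidez [570.96 237.5   62.  ]
p0 [267.39 198.16] 52.359375 [266.27 247.41] 15.109375 tri [565.87 193.91  59.69] [np.float64(3.1702253225267976), np.float64(3.1702253225266293)] topz [562.43 193.27  62.  ] sidez [568.16 197.38  62.  ]
h+60 [200.63 238.47] 56.421875 [295.72 301.42] 21.671875 tri [441.47 391.84  45.73] [np.float64(2.9003093251634477), np.float64(2.9003093251634815)] topz [438.53 391.    48.  ] sidez [443.85 394.78  48.  ]
h+20 [214.01 238.09] 58.046875 [297.46 290.14] 34.25 tri [444.19 351.41  48.36] [np.float64(3.7571412672140685), np.float64(3.757141267214063)] topz [440.48 350.9   48.  ] sidez [448.04 351.24  48.  ]
stopper_0 [236.1 236.6] 0.4 29Traceback (most recent call last):
  File "<stdin>", line 12, in <module>
ValueError: only the last four pictures can be asked about
```

```bash
cat >> h.py <<'E'
def rel(x,y,z,yaw,pr=True):
    """shift (units of 100 mm, current tool axes) and turn units to a tool-down target"""
    from scipy.spatial.transform import Rotation as Ro
    s=read_state(); R=Ro.from_euler('xyz',s['eef_rot']); G=Ro.from_euler('xyz',[np.pi,0,yaw])
    d=R.inv().apply(np.array([x,y,z])-s['eef_pos'])/100; w=(R.inv()*G).as_rotvec()/2
    d2=G.inv().apply(np.array([x,y,z])-s['eef_pos'])/100
    if pr: print('d',np.round(d,3),'w',np.round(w,3),'d after turn',np.round(d2,3),'t',s['clock'],s['eef_pos'].round(1),s['finger_gap'],s['wrist_force'].round(1))
E
python3 -c "
from h import *
rel(446,271,190,1.521)"
```

```text
d [-3.208 -1.384  0.155] w [ 0.    -0.     0.629] d after turn [-2.304  2.626  0.155] t 1.85 [195.2 514.2 205.5] 93.96988907630492 [-0.7 -0.9 -0.3]
```

servo_tool:
  motion:
    - {"dx":-1,"dy":-0.431,"dz":0.05,"wz":0.629}
    - {"dx":-1,"dy":-0.431,"dz":0.05,"wz":0.629}
    - {"dx":-1,"dy":-0.431,"dz":0.05,"wz":0.629}
    - {"dx":-1,"dy":-0.431,"dz":0.05,"wz":0.629}
    - {"dx":-1,"dy":-0.431,"dz":0.05,"wz":0.629}
    - {"dx":-1,"dy":-0.431,"dz":0.05,"wz":0.629}
    - {"dx":-1,"dy":-0.431,"dz":0.05,"wz":0.629}
    - {"dx":-1,"dy":-0.431,"dz":0.05,"wz":0.629}
    - {"dx":-1,"dy":-0.431,"dz":0.05,"wz":0.629}
    - {"dx":-1,"dy":-0.431,"dz":0.05,"wz":0.629}
  newtons: 12

```text
schema error: expected keys wx, wy, wz, dx, dy, dz, fingers
```

servo_tool:
  motion:
    - {"dx":-0.793,"dy":0.904,"dz":0.05}
    - {"dx":-0.793,"dy":0.904,"dz":0.05}
    - {"dx":-0.793,"dy":0.904,"dz":0.05}
    - {"dx":-0.793,"dy":0.904,"dz":0.05}

```text
schema error: expected keys wx, wy, wz, dx, dy, dz, fingers
```

servo_tool:
  motion:
    - {"dx":-0.793,"dy":0.904,"dz":0.05}
    - {"dx":-0.793,"dy":0.904,"dz":0.05}
    - {"dx":-0.793,"dy":0.904,"dz":0.05}
    - {"dx":-0.793,"dy":0.904,"dz":0.05}
    - {"dx":-0.793,"dy":0.904,"dz":0.05}

```text
schema error: expected keys wx, wy, wz, dx, dy, dz, fingers
```

```bash
python3 - <<'E'
from h import *
rel(446,271,190,1.521)
t=avg('top',1);s=avg('side',1)
A=cv2.resize(t['image'][190:280,190:300,::-1],(400,327));B=cv2.resize(s['image'][190:320,250:360,::-1],(400,473))
O=np.zeros((473,800,3),np.uint8);O[:327,:400]=A;O[:,400:]=B;cv2.imwrite('pics/a1.png',O)
E
```

```text
d [-3.208 -1.384  0.155] w [ 0.    -0.     0.629] d after turn [-2.304  2.626  0.155] t 1.85 [195.2 514.2 205.5] 93.96988907630492 [-0.7 -0.9 -0.3]
```

View pics/a1.png

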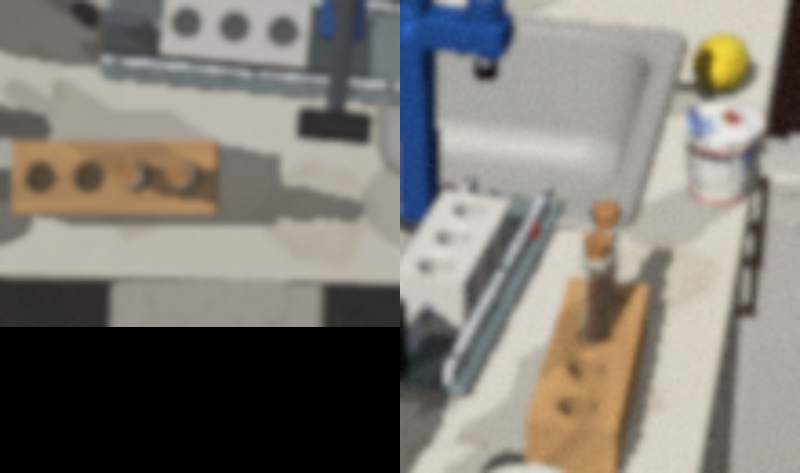

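The arm hasn't moved: the calls were refused because every row needs all seven keys. The picture is the same scene as before, with the cork tops at about (242,239) in the top view.

servo_tool:
  motion:
    - {"wx":0,"wy":0,"wz":0.629,"dx":-1,"dy":-0.431,"dz":0.05,"fingers":-1}
    - {"wx":0,"wy":0,"wz":0.629,"dx":-1,"dy":-0.431,"dz":0.05,"fingers":-1}
    - {"wx":0,"wy":0,"wz":0.629,"dx":-1,"dy":-0.431,"dz":0.05,"fingers":-1}
    - {"wx":0,"wy":0,"wz":0.629,"dx":-1,"dy":-0.431,"dz":0.05,"fingers":-1}
    - {"wx":0,"wy":0,"wz":0.629,"dx":-1,"dy":-0.431,"dz":0.05,"fingers":-1}
    - {"wx":0,"wy":0,"wz":0.629,"dx":-1,"dy":-0.431,"dz":0.05,"fingers":-1}
    - {"wx":0,"wy":0,"wz":0.629,"dx":-1,"dy":-0.431,"dz":0.05,"fingers":-1}
    - {"wx":0,"wy":0,"wz":0.629,"dx":-1,"dy":-0.431,"dz":0.05,"fingers":-1}
    - {"wx":0,"wy":0,"wz":0.629,"dx":-1,"dy":-0.431,"dz":0.05,"fingers":-1}
    - {"wx":0,"wy":0,"wz":0.629,"dx":-1,"dy":-0.431,"dz":0.05,"fingers":-1}
  newtons: 12

```text
clock: 2.95
eef_pos: [273.4, 438.4, 200.5]
eef_rot: [3.142, -0.0, 1.52]
wrist_force: [-0.1, 0.4, -0.5]
finger_gap: 94.0
finger_force: 0.0
```

servo_tool:
  motion:
    - {"wx":0,"wy":0,"wz":0,"dx":-0.793,"dy":0.904,"dz":0.05,"fingers":-1}
    - {"wx":0,"wy":0,"wz":0,"dx":-0.793,"dy":0.904,"dz":0.05,"fingers":-1}
    - {"wx":0,"wy":0,"wz":0,"dx":-0.793,"dy":0.904,"dz":0.05,"fingers":-1}
    - {"wx":0,"wy":0,"wz":0,"dx":-0.793,"dy":0.904,"dz":0.05,"fingers":-1}

```text
clock: 3.35
eef_pos: [361.2, 353.1, 195.4]
eef_rot: [3.142, 0.0, 1.52]
wrist_force: [-0.6, -0.2, -0.4]
finger_gap: 93.9
finger_force: 0.0
```

servo_tool:
  motion:
    - {"wx":0,"wy":0,"wz":0,"dx":-0.793,"dy":0.904,"dz":0.05,"fingers":-1}
    - {"wx":0,"wy":0,"wz":0,"dx":-0.793,"dy":0.904,"dz":0.05,"fingers":-1}
    - {"wx":0,"wy":0,"wz":0,"dx":-0.793,"dy":0.904,"dz":0.05,"fingers":-1}
    - {"wx":0,"wy":0,"wz":0,"dx":-0.793,"dy":0.904,"dz":0.05,"fingers":-1}
    - {"wx":0,"wy":0,"wz":0,"dx":-0.793,"dy":0.904,"dz":0.05,"fingers":-1}

```text
clock: 3.85
eef_pos: [445.4, 271.8, 190.4]
eef_rot: [-3.141, -0.0, 1.522]
wrist_force: [0.2, 0.8, 0.3]
finger_gap: 93.6
finger_force: 0.0
```

```bash
python3 - <<'E'
from h import *
rel(446,271,54,1.521)
t=avg('top',1);s=avg('side',1)
A=cv2.resize(t['image'][190:280,190:300,::-1],(400,327));B=cv2.resize(s['image'][190:320,250:360,::-1],(400,473))
O=np.zeros((473,800,3),np.uint8);O[:327,:400]=A;O[:,400:]=B;cv2.imwrite('pics/a2.png',O)
E
```

```text
d [-0.008  0.007  1.364] w [-0. -0.  0.] d after turn [-0.008  0.007  1.364] t 3.85 [445.4 271.8 190.4] 93.61713812206847 [0.2 0.8 0.3]
```

View pics/a2.png

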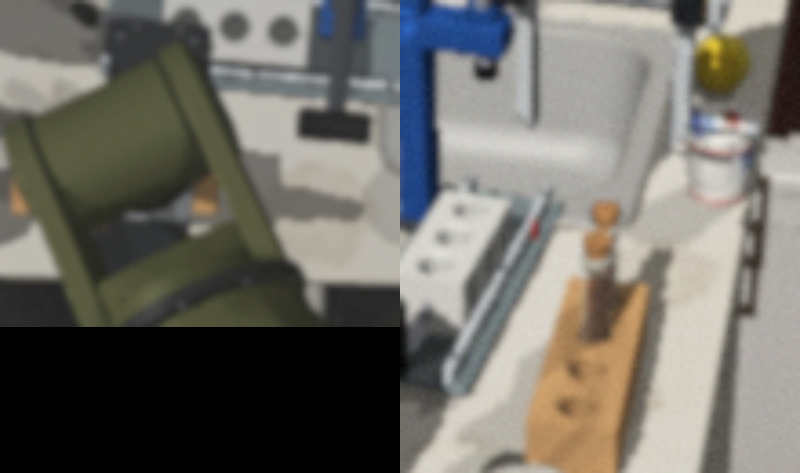

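The top view is now blocked by the arm. In the side view the fingertips are at crop (530,120) and (683,140), either side of the cork line at column 606, so x looks aligned. Next I check the side camera's bias against the TCP.

```bash
python3 - <<'E'
from h import *
np.set_printoptions(precision=2,suppress=True)
s=shot('side');st=read_state();P=st['eef_pos']
for o in(-53,0,53): print(proj(s,P+[o,0.05*-o,0]))
for p in [(446,271),(444,271),(446,276)]: print(p,proj(s,[*p,128]),proj(s,[*p,113]),proj(s,[*p,48]))
for d in trace('stopper_0',s): print('st',np.array(d['location']),d['conf'])
for d in trace('tube_0',s): print('tb',np.array(d['location']),d['conf'],np.array(np.nonzero(d['pixels'])).min(1),np.array(np.nonzero(d['pixels'])).max(1))
E
```

```text
[326.22 227.87]
[305.25 225.11]
[284.77 222.41]
(446, 271) [304.55 246.12] [304.44 251.06] [304.   271.78]
(444, 271) [305.32 246.21] [305.21 251.15] [304.75 271.87]
(446, 276) [304.2  247.14] [304.1  252.09] [303.66 272.86]
st [299.9 253.2] 0.42
tb [305. 272.] 0.64 [253 299] [283 307]
tb [308.8 250.3] 0.46 [245 302] [257 310]
```

servo_tool:
  motion:
    - {"wx":0,"wy":0,"wz":0,"dx":0.01,"dy":0,"dz":0.3,"fingers":-1}
    - {"wx":0,"wy":0,"wz":0,"dx":0.01,"dy":0,"dz":0.6,"fingers":-0.5}
    - {"wx":0,"wy":0,"wz":0,"dx":0.01,"dy":0,"dz":0.9,"fingers":-0.3}
    - {"wx":0,"wy":0,"wz":0,"dx":0.01,"dy":0,"dz":0.9,"fingers":-0.3}

```text
clock: 4.5
eef_pos: [444.1, 271.6, 97.3]
eef_rot: [-3.136, 0.003, 1.522]
wrist_force: [0.7, 0.3, 1.0]
finger_gap: 73.6
finger_force: 0.0
```

servo_tool:
  motion:
    - {"wx":0,"wy":0,"wz":0,"dx":0,"dy":0,"dz":0.25,"fingers":-0.3}
    - {"wx":0,"wy":0,"wz":0,"dx":0,"dy":0,"dz":0.45,"fingers":-0.2}
    - {"wx":0,"wy":0,"wz":0,"dx":0,"dy":0,"dz":0.45,"fingers":0.2}
    - {"wx":0,"wy":0,"wz":0,"dx":0,"dy":0,"dz":0.45,"fingers":0.4}
    - {"wx":0,"wy":0,"wz":0,"dx":0,"dy":0,"dz":0.45,"fingers":1}
    - {"wx":0,"wy":0,"wz":0,"dx":0,"dy":0,"dz":0.45,"fingers":1}
    - {"wx":0,"wy":0,"wz":0,"dx":0,"dy":0,"dz":0.45,"fingers":1}
    - {"wx":0,"wy":0,"wz":0,"dx":0,"dy":0,"dz":0.45,"fingers":1}

```text
clock: 5.3
eef_pos: [446.1, 272.2, 56.2]
eef_rot: [3.141, -0.001, 1.521]
wrist_force: [-3.1, -0.2, 7.5]
finger_gap: 21.5
finger_force: 12.0
```

```bash
python3 - <<'E'
from h import *
rel(446,271,54,1.521)
s=shot('side')
cv2.imwrite('pics/a3.png',cv2.resize(s['image'][190:320,250:360,::-1],(500,591)))
E
```

```text
d [-0.012 -0.001  0.022] w [ 0. -0. -0.] d after turn [-0.012 -0.001  0.022] t 5.3 [446.1 272.2  56.2] 21.468834773055548 [-3.1 -0.2  7.5]
```

View pics/a3.png

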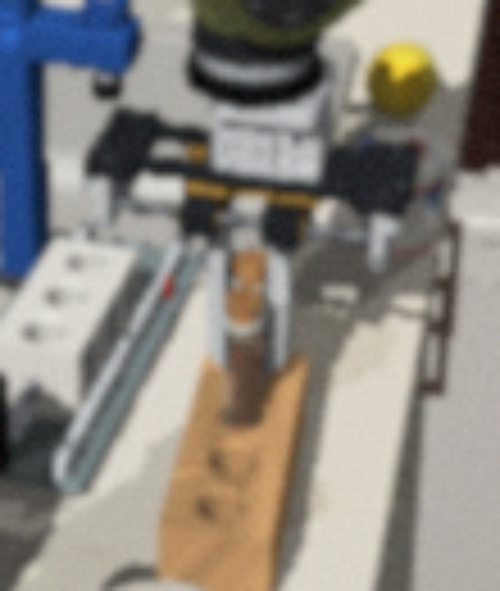

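Side view: both pads hold the glass below the cork, which is seen at (245,275), and the fingers clear the rack. Lifting and carrying to pocket 1.

servo_tool:
  motion:
    - {"wx":0,"wy":0,"wz":0,"dx":0,"dy":0,"dz":-0.2,"fingers":1}
    - {"wx":0,"wy":0,"wz":0,"dx":0,"dy":0,"dz":-0.4,"fingers":1}
    - {"wx":0,"wy":0,"wz":0,"dx":0,"dy":0,"dz":-0.6,"fingers":1}
    - {"wx":0,"wy":0,"wz":0,"dx":0,"dy":0,"dz":-0.82,"fingers":1}
    - {"wx":0,"wy":0,"wz":0,"dx":0,"dy":0,"dz":-0.82,"fingers":1}

```text
clock: 5.85
eef_pos: [447.3, 272.5, 140.2]
eef_rot: [3.137, -0.002, 1.521]
wrist_force: [0.5, 0.3, -1.2]
finger_gap: 21.6
finger_force: 12.0
```

servo_tool:
  motion:
    - {"wx":0,"wy":0,"wz":0.011,"dx":-0.05,"dy":0.25,"dz":0,"fingers":1}
    - {"wx":0,"wy":0,"wz":0.011,"dx":-0.12,"dy":0.5,"dz":0,"fingers":1}
    - {"wx":0,"wy":0,"wz":0.011,"dx":-0.2,"dy":0.75,"dz":0,"fingers":1}
    - {"wx":0,"wy":0,"wz":0.011,"dx":-0.319,"dy":1,"dz":0,"fingers":1}
    - {"wx":0,"wy":0,"wz":0.011,"dx":-0.319,"dy":1,"dz":0,"fingers":1}

```text
clock: 6.35
eef_pos: [546.1, 233.4, 135.9]
eef_rot: [-3.141, 0.001, 1.497]
wrist_force: [0.5, 0.3, -1.2]
finger_gap: 21.8
finger_force: 12.0
```

servo_tool:
  motion:
    - {"wx":0,"wy":0,"wz":0,"dx":0,"dy":0.228,"dz":0,"fingers":1}
    - {"wx":0,"wy":0,"wz":0,"dx":0,"dy":0.228,"dz":0.18,"fingers":1}
    - {"wx":0,"wy":0,"wz":0,"dx":0,"dy":0.228,"dz":0.18,"fingers":1}
    - {"wx":0,"wy":0,"wz":0,"dx":0,"dy":0.228,"dz":0.18,"fingers":1}

```text
clock: 6.75
eef_pos: [566.4, 233.6, 118.9]
eef_rot: [-3.14, 0.001, 1.499]
wrist_force: [0.3, 0.0, -0.1]
finger_gap: 21.9
finger_force: 12.0
```

```bash
python3 - <<'E'
from h import *
rel(567,234,118,1.499)
s=avg('side',4)
cv2.imwrite('pics/a4.png',cv2.resize(s['avg'][200:300,220:320,::-1].astype(np.uint8),(600,600),interpolation=cv2.INTER_CUBIC))
np.set_printoptions(precision=2,suppress=True)
P=read_state()['eef_pos']
for z in (-48,0,57,72): print(z,proj(s,P+[0,0,z]))
for p in [(565.5,233.4),(568.2,273),(562.4,193.3)]: print(proj(s,[*p,62]))
E
```

```text
d [0.004 0.006 0.009] w [-0.001  0.     0.   ] d after turn [0.004 0.006 0.009] t 6.75 [566.4 233.6 118.9] 21.87292723676392 [ 0.3  0.  -0.1]
-48 [263.24 251.25]
0 [262.8  236.26]
57 [262.26 217.72]
72 [262.11 212.71]
[263.91 254.37]
[259.14 262.2 ]
[268.59 246.89]
```

View pics/a4.png

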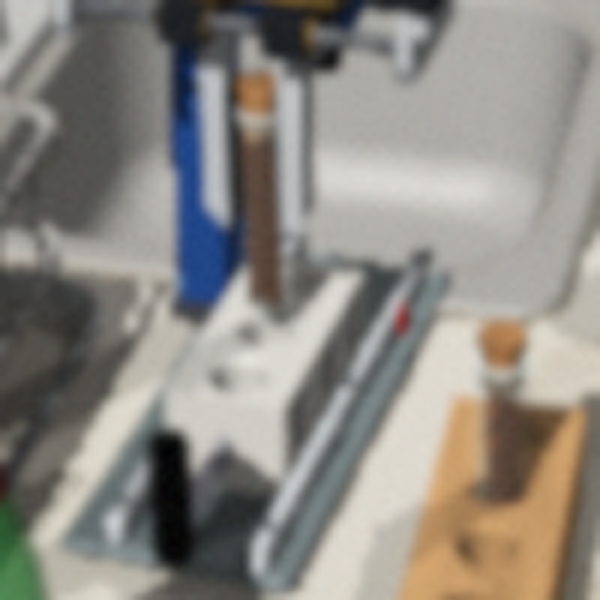

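Side view: the held tube's foot is at crop (267,303), i.e. pixel (264.5,250.5), just above pocket 1. Pockets 2 and 1 show at (222,378) and (250,333). I lower a little and read the force.

servo_tool:
  motion:
    - {"wx":0,"wy":0,"wz":0,"dx":0,"dy":0.01,"dz":0.05,"fingers":1}
    - {"wx":0,"wy":0,"wz":0,"dx":0,"dy":0.01,"dz":0.08,"fingers":1}
    - {"wx":0,"wy":0,"wz":0,"dx":0,"dy":0.01,"dz":0.11,"fingers":1}
    - {"wx":0,"wy":0,"wz":0,"dx":0,"dy":0.01,"dz":0.14,"fingers":1}
    - {"wx":0,"wy":0,"wz":0,"dx":0,"dy":0.01,"dz":0.14,"fingers":1}

```text
clock: 7.45
eef_pos: [567.7, 233.5, 104.8]
eef_rot: [-3.14, 0.0, 1.499]
wrist_force: [-0.7, 0.7, -1.3]
finger_gap: 22.0
finger_force: 12.0
```

servo_tool:
  motion:
    - {"wx":0,"wy":0,"wz":0,"dx":0,"dy":0,"dz":0.04,"fingers":1}
    - {"wx":0,"wy":0,"wz":0,"dx":0,"dy":0,"dz":0.08,"fingers":1}
    - {"wx":0,"wy":0,"wz":0,"dx":0,"dy":0,"dz":0.12,"fingers":1}
    - {"wx":0,"wy":0,"wz":0,"dx":0,"dy":0,"dz":0.12,"fingers":1}

```text
clock: 7.85
eef_pos: [567.7, 233.4, 92.5]
eef_rot: [-3.14, 0.0, 1.499]
wrist_force: [-2.9, 2.8, -3.1]
finger_gap: 21.7
finger_force: 12.0
```

servo_tool:
  motion:
    - {"wx":0,"wy":0,"wz":0,"dx":0.01,"dy":-0.01,"dz":0.04,"fingers":1}
    - {"wx":0,"wy":0,"wz":0,"dx":0.01,"dy":-0.01,"dz":0.08,"fingers":1}
    - {"wx":0,"wy":0,"wz":0,"dx":0.01,"dy":-0.01,"dz":0.12,"fingers":1}
    - {"wx":0,"wy":0,"wz":0,"dx":0.01,"dy":-0.01,"dz":0.12,"fingers":1}

```text
clock: 8.25
eef_pos: [567.1, 234.2, 80.7]
eef_rot: [-3.141, 0.0, 1.499]
wrist_force: [0.7, 0.4, -0.9]
finger_gap: 21.7
finger_force: 12.0
```

servo_tool:
  motion:
    - {"wx":0,"wy":0,"wz":0,"dx":0,"dy":0,"dz":0.04,"fingers":1}
    - {"wx":0,"wy":0,"wz":0,"dx":0,"dy":0,"dz":0.08,"fingers":1}
    - {"wx":0,"wy":0,"wz":0,"dx":0,"dy":0,"dz":0.11,"fingers":1}
    - {"wx":0,"wy":0,"wz":0,"dx":0,"dy":0,"dz":0.12,"fingers":1}
    - {"wx":0,"wy":0,"wz":0,"dx":0,"dy":0,"dz":0.12,"fingers":1}

```text
clock: 8.75
eef_pos: [567.3, 234.5, 70.1]
eef_rot: [3.141, -0.0, 1.499]
wrist_force: [-3.2, -0.9, 7.0]
finger_gap: 21.7
finger_force: 12.0
```

servo_tool:
  motion:
    - {"wx":0,"wy":0,"wz":0,"dx":0,"dy":0,"dz":0,"fingers":0.3}
    - {"wx":0,"wy":0,"wz":0,"dx":0,"dy":0,"dz":0,"fingers":0.1}
    - {"wx":0,"wy":0,"wz":0,"dx":0,"dy":0,"dz":0,"fingers":-0.1}
    - {"wx":0,"wy":0,"wz":0,"dx":0,"dy":0,"dz":-0.2,"fingers":-0.1}
    - {"wx":0,"wy":0,"wz":0,"dx":0,"dy":0,"dz":-0.5,"fingers":-0.1}
    - {"wx":0,"wy":0,"wz":0,"dx":0,"dy":0,"dz":-0.9,"fingers":-0.1}
    - {"wx":0,"wy":0,"wz":0,"dx":0,"dy":0,"dz":-0.9,"fingers":-0.1}

```text
clock: 9.45
eef_pos: [569.1, 235.1, 164.9]
eef_rot: [3.134, -0.003, 1.499]
wrist_force: [-0.1, -1.0, 0.0]
finger_gap: 51.6
finger_force: 0.0
```

servo_tool:
  motion:
    - {"wx":0,"wy":0,"wz":-0.011,"dx":0.2,"dy":-0.35,"dz":0,"fingers":-0.2}
    - {"wx":0,"wy":0,"wz":-0.011,"dx":0.4,"dy":-0.7,"dz":0,"fingers":-0.2}
    - {"wx":0,"wy":0,"wz":-0.011,"dx":0.69,"dy":-1,"dz":0,"fingers":-0.2}
    - {"wx":0,"wy":0,"wz":-0.011,"dx":0.69,"dy":-1,"dz":0,"fingers":-0.2}

```text
clock: 9.85
eef_pos: [469.7, 313.1, 159.2]
eef_rot: [-3.141, -0.0, 1.524]
wrist_force: [0.9, -0.1, -1.0]
finger_gap: 56.0
finger_force: 0.0
```

servo_tool:
  motion:
    - {"wx":0,"wy":0,"wz":0,"dx":0,"dy":-0.27,"dz":0,"fingers":-0.2}
    - {"wx":0,"wy":0,"wz":0,"dx":0,"dy":-0.27,"dz":0,"fingers":-0.2}
    - {"wx":0,"wy":0,"wz":0,"dx":0,"dy":-0.27,"dz":0,"fingers":-0.2}

```text
clock: 10.15
eef_pos: [445.9, 311.6, 159.4]
eef_rot: [3.141, -0.0, 1.521]
wrist_force: [-0.2, -0.4, 0.1]
finger_gap: 56.5
finger_force: 0.0
```

```bash
python3 - <<'E'
from h import *
rel(445,312,56,1.521)
s=avg('side',3)
cv2.imwrite('pics/a5.png',cv2.resize(s['avg'][190:320,220:340,::-1].astype(np.uint8),(540,585),interpolation=cv2.INTER_CUBIC))
np.set_printoptions(precision=2,suppress=True)
P=read_state()['eef_pos'];print(proj(s,P))
for z in (128,113,48): print(z,proj(s,[445,312,z]),proj(s,[567.2,234.4,z+14]))
E
```

```text
d [ 0.003 -0.009  1.034] w [ 0. -0. -0.] d after turn [ 0.003 -0.009  1.034] t 10.15 [445.9 311.6 159.4] 56.53312430721769 [-0.2 -0.4  0.1]
[301.77 243.9 ]
128 [302.03 254.79] [262.48 229.38]
113 [301.93 259.84] [262.62 234.21]
48 [301.54 280.98] [263.22 254.49]
```

View pics/a5.png

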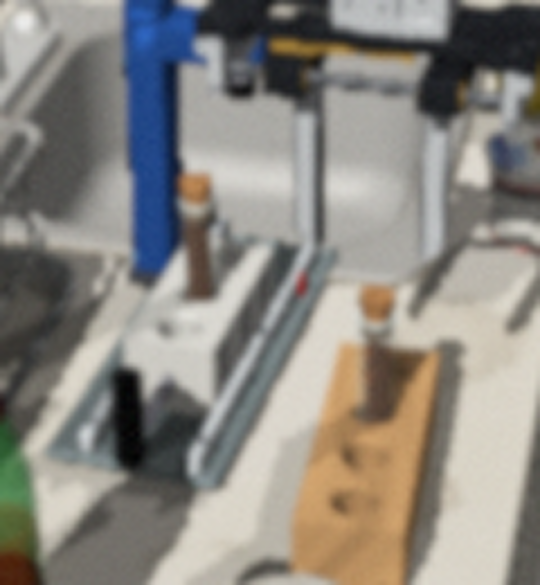

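Side view: tube A stands upright in pocket 1, its cork at crop (195,182). The other tube's cork is at (377,292), between the fingertips at (308,243) and (432,258). Next I grasp it.

servo_tool:
  motion:
    - {"wx":0,"wy":0,"wz":0,"dx":0,"dy":-0.015,"dz":0.25,"fingers":-0.2}
    - {"wx":0,"wy":0,"wz":0,"dx":0,"dy":-0.015,"dz":0.5,"fingers":-0.2}
    - {"wx":0,"wy":0,"wz":0,"dx":0,"dy":-0.015,"dz":0.8,"fingers":-0.2}
    - {"wx":0,"wy":0,"wz":0,"dx":0,"dy":-0.015,"dz":1,"fingers":0}
    - {"wx":0,"wy":0,"wz":0,"dx":0,"dy":-0.015,"dz":1,"fingers":0.2}
    - {"wx":0,"wy":0,"wz":0,"dx":0,"dy":-0.015,"dz":1,"fingers":0.4}
    - {"wx":0,"wy":0,"wz":0,"dx":0,"dy":-0.015,"dz":1,"fingers":1}
    - {"wx":0,"wy":0,"wz":0,"dx":0,"dy":-0.015,"dz":1,"fingers":1}
    - {"wx":0,"wy":0,"wz":0,"dx":0,"dy":-0.015,"dz":1,"fingers":1}

```text
clock: 11.2
eef_pos: [444.3, 312.2, 60.6]
eef_rot: [3.14, -0.001, 1.521]
wrist_force: [-1.5, -0.6, 6.8]
finger_gap: 21.8
finger_force: 12.0
```

servo_tool:
  motion:
    - {"wx":0,"wy":0,"wz":0,"dx":0,"dy":0,"dz":-0.2,"fingers":1}
    - {"wx":0,"wy":0,"wz":0,"dx":0,"dy":0,"dz":-0.4,"fingers":1}
    - {"wx":0,"wy":0,"wz":0,"dx":0,"dy":0,"dz":-0.6,"fingers":1}
    - {"wx":0,"wy":0,"wz":0,"dx":0,"dy":0,"dz":-0.8,"fingers":1}
    - {"wx":0,"wy":0,"wz":0,"dx":0,"dy":0,"dz":-0.8,"fingers":1}

```text
clock: 11.7
eef_pos: [445.0, 312.5, 142.2]
eef_rot: [3.137, -0.003, 1.521]
wrist_force: [-0.0, -0.0, -0.8]
finger_gap: 21.9
finger_force: 12.0
```

servo_tool:
  motion:
    - {"wx":0,"wy":0,"wz":0.011,"dx":-0.08,"dy":0.25,"dz":0,"fingers":1}
    - {"wx":0,"wy":0,"wz":0.011,"dx":-0.16,"dy":0.5,"dz":0,"fingers":1}
    - {"wx":0,"wy":0,"wz":0.011,"dx":-0.24,"dy":0.75,"dz":0,"fingers":1}
    - {"wx":0,"wy":0,"wz":0.011,"dx":-0.316,"dy":1,"dz":0,"fingers":1}
    - {"wx":0,"wy":0,"wz":0.011,"dx":-0.316,"dy":1,"dz":0,"fingers":1}

```text
clock: 12.2
eef_pos: [544.0, 273.9, 137.9]
eef_rot: [-3.141, 0.001, 1.497]
wrist_force: [-0.7, -0.3, -1.6]
finger_gap: 21.3
finger_force: 12.0
```

servo_tool:
  motion:
    - {"wx":0,"wy":0,"wz":0,"dx":0,"dy":0.275,"dz":0,"fingers":1}
    - {"wx":0,"wy":0,"wz":0,"dx":0,"dy":0.275,"dz":0.15,"fingers":1}
    - {"wx":0,"wy":0,"wz":0,"dx":0,"dy":0.275,"dz":0.15,"fingers":1}
    - {"wx":0,"wy":0,"wz":0,"dx":0,"dy":0.275,"dz":0.15,"fingers":1}

```text
clock: 12.6
eef_pos: [568.6, 273.5, 123.6]
eef_rot: [-3.14, 0.001, 1.499]
wrist_force: [-0.1, 0.0, -0.2]
finger_gap: 21.3
finger_force: 12.0
```

```bash
python3 - <<'E'
from h import *
rel(570.1,274.3,110,1.499)
s=avg('side',3)
cv2.imwrite('pics/a6.png',cv2.resize(s['avg'][190:320,220:340,::-1].astype(np.uint8),(540,585),interpolation=cv2.INTER_CUBIC))
P=read_state()['eef_pos']
print(proj(s,P-[0,0,52]))
E
```

```text
d [0.009 0.015 0.136] w [-0.001  0.     0.   ] d after turn [0.009 0.015 0.136] t 12.6 [568.6 273.5 123.6] 21.283967667380693 [-0.1  0.  -0.2]
[258.5548346  258.87920804]
```

View pics/a6.png

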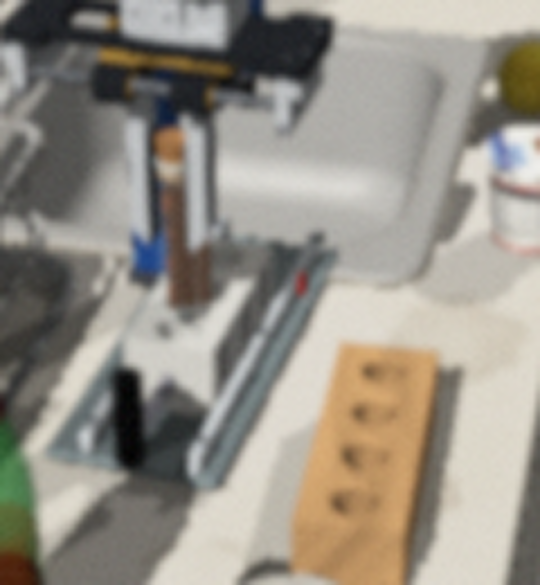

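Side view: the second tube's foot is at crop (178,305), above pocket 2, and tube A still stands behind it. The rack is empty. I lower it.

servo_tool:
  motion:
    - {"wx":0,"wy":0,"wz":0,"dx":0.009,"dy":0.015,"dz":0.03,"fingers":1}
    - {"wx":0,"wy":0,"wz":0,"dx":0.009,"dy":0.015,"dz":0.07,"fingers":1}
    - {"wx":0,"wy":0,"wz":0,"dx":0.009,"dy":0.015,"dz":0.11,"fingers":1}
    - {"wx":0,"wy":0,"wz":0,"dx":0.009,"dy":0.015,"dz":0.15,"fingers":1}
    - {"wx":0,"wy":0,"wz":0,"dx":0.009,"dy":0.015,"dz":0.18,"fingers":1}
    - {"wx":0,"wy":0,"wz":0,"dx":0.009,"dy":0.015,"dz":0.18,"fingers":1}

```text
clock: 13.35
eef_pos: [570.8, 274.1, 105.7]
eef_rot: [-3.14, 0.001, 1.499]
wrist_force: [-2.0, -0.1, -2.0]
finger_gap: 21.7
finger_force: 12.0
```

servo_tool:
  motion:
    - {"wx":0,"wy":0,"wz":0,"dx":0,"dy":-0.007,"dz":0.04,"fingers":1}
    - {"wx":0,"wy":0,"wz":0,"dx":0,"dy":-0.007,"dz":0.08,"fingers":1}
    - {"wx":0,"wy":0,"wz":0,"dx":0,"dy":-0.007,"dz":0.12,"fingers":1}
    - {"wx":0,"wy":0,"wz":0,"dx":0,"dy":-0.007,"dz":0.15,"fingers":1}
    - {"wx":0,"wy":0,"wz":0,"dx":0,"dy":-0.007,"dz":0.15,"fingers":1}

```text
clock: 13.85
eef_pos: [570.5, 274.1, 90.9]
eef_rot: [-3.141, 0.0, 1.499]
wrist_force: [-1.2, 0.2, -2.0]
finger_gap: 21.8
finger_force: 12.0
```

servo_tool:
  motion:
    - {"wx":0,"wy":0,"wz":0,"dx":0,"dy":-0.003,"dz":0.04,"fingers":1}
    - {"wx":0,"wy":0,"wz":0,"dx":0,"dy":-0.003,"dz":0.08,"fingers":1}
    - {"wx":0,"wy":0,"wz":0,"dx":0,"dy":-0.003,"dz":0.12,"fingers":1}
    - {"wx":0,"wy":0,"wz":0,"dx":0,"dy":-0.003,"dz":0.15,"fingers":1}
    - {"wx":0,"wy":0,"wz":0,"dx":0,"dy":-0.003,"dz":0.17,"fingers":1}
    - {"wx":0,"wy":0,"wz":0,"dx":0,"dy":-0.003,"dz":0.17,"fingers":1}

```text
clock: 14.45
eef_pos: [570.3, 274.2, 74.6]
eef_rot: [3.141, -0.0, 1.499]
wrist_force: [-1.3, 0.3, 2.1]
finger_gap: 21.9
finger_force: 12.0
```

servo_tool:
  motion:
    - {"wx":0,"wy":0,"wz":0,"dx":0,"dy":0,"dz":0.02,"fingers":1}
    - {"wx":0,"wy":0,"wz":0,"dx":0,"dy":0,"dz":0.02,"fingers":1}
    - {"wx":0,"wy":0,"wz":0,"dx":0,"dy":0,"dz":0,"fingers":0.3}
    - {"wx":0,"wy":0,"wz":0,"dx":0,"dy":0,"dz":0,"fingers":0.1}
    - {"wx":0,"wy":0,"wz":0,"dx":0,"dy":0,"dz":0,"fingers":-0.1}
    - {"wx":0,"wy":0,"wz":0,"dx":0,"dy":0,"dz":-0.2,"fingers":-0.1}
    - {"wx":0,"wy":0,"wz":0,"dx":0,"dy":0,"dz":-0.5,"fingers":-0.1}
    - {"wx":0,"wy":0,"wz":0,"dx":0,"dy":0,"dz":-0.85,"fingers":-0.1}
    - {"wx":0,"wy":0,"wz":0,"dx":0,"dy":0,"dz":-0.85,"fingers":-0.1}

```text
clock: 15.35
eef_pos: [571.9, 274.9, 164.3]
eef_rot: [3.135, -0.003, 1.499]
wrist_force: [-0.1, 0.6, 0.1]
finger_gap: 51.7
finger_force: 0.0
```

servo_tool:
  motion:
    - {"wx":0,"wy":0,"wz":0,"dx":0.3,"dy":0,"dz":0,"fingers":-0.1}
    - {"wx":0,"wy":0,"wz":0,"dx":0.6,"dy":0,"dz":0,"fingers":-0.1}
    - {"wx":0,"wy":0,"wz":0,"dx":0.85,"dy":0,"dz":0,"fingers":-0.1}
    - {"wx":0,"wy":0,"wz":0,"dx":0.85,"dy":0,"dz":0,"fingers":-0.1}
    - {"wx":0,"wy":0,"wz":0,"dx":0.85,"dy":0,"dz":0,"fingers":-0.1}

```text
clock: 15.85
eef_pos: [576.0, 358.8, 158.3]
eef_rot: [-3.141, 0.001, 1.499]
wrist_force: [0.2, 0.7, -0.9]
finger_gap: 51.9
finger_force: 0.0
```

```bash
python3 - <<'E'
from h import *
rel(576.3,359,50,1.499)
s=avg('side',3)
cv2.imwrite('pics/a7.png',cv2.resize(s['avg'][190:320,220:340,::-1].astype(np.uint8),(540,585),interpolation=cv2.INTER_CUBIC))
P=read_state()['eef_pos']
print(proj(s,P),proj(s,[576.3,359,86]),proj(s,[576.3,359,20]))
E
```

```text
d [0.003 0.004 1.083] w [-0.001  0.     0.   ] d after turn [0.002 0.002 1.083] t 15.85 [576.  358.8 158.3] 51.904587089915424 [ 0.2  0.7 -0.9]
[245.30724442 247.77517991] [246.53558288 272.91034869] [247.61784795 294.07186246]
```

View pics/a7.png

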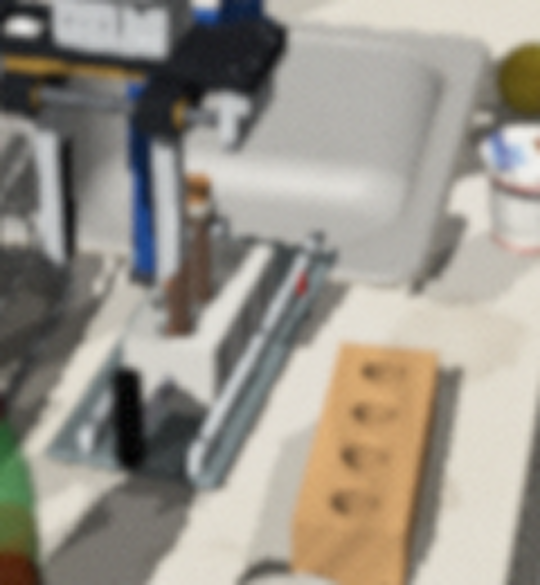

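Side view: the knob's top is at crop (125,373), matching the prediction. Both tubes stand in the carrier (feet at about (178,330) and (200,295)). Now I grip the knob and pull the carrier back to its stop for a zero.

servo_tool:
  motion:
    - {"wx":0,"wy":0,"wz":0,"dx":0,"dy":0,"dz":0.3,"fingers":0.1}
    - {"wx":0,"wy":0,"wz":0,"dx":0,"dy":0,"dz":0.6,"fingers":0.1}
    - {"wx":0,"wy":0,"wz":0,"dx":0,"dy":0,"dz":0.9,"fingers":0.1}
    - {"wx":0,"wy":0,"wz":0,"dx":0,"dy":0,"dz":0.98,"fingers":0.1}
    - {"wx":0,"wy":0,"wz":0,"dx":0,"dy":0,"dz":0.98,"fingers":0.1}

```text
clock: 16.5
eef_pos: [576.2, 358.3, 60.9]
eef_rot: [-3.14, 0.001, 1.498]
wrist_force: [0.9, 0.0, 1.1]
finger_gap: 42.6
finger_force: 0.0
```

servo_tool:
  motion:
    - {"wx":0,"wy":0,"wz":0,"dx":0,"dy":0,"dz":0.1,"fingers":0.3}
    - {"wx":0,"wy":0,"wz":0,"dx":0,"dy":0,"dz":0.1,"fingers":0.5}
    - {"wx":0,"wy":0,"wz":0,"dx":0,"dy":0,"dz":0.1,"fingers":1}
    - {"wx":0,"wy":0,"wz":0,"dx":0,"dy":0,"dz":0.1,"fingers":1}
    - {"wx":0,"wy":0,"wz":0,"dx":0,"dy":0,"dz":0.1,"fingers":1}
    - {"wx":0,"wy":0,"wz":0,"dx":0,"dy":0,"dz":0.1,"fingers":1}
  newtons: 25

```text
clock: 17.1
eef_pos: [575.3, 359.4, 52.1]
eef_rot: [-3.14, 0.0, 1.499]
wrist_force: [-10.0, -1.0, 4.0]
finger_gap: 17.5
finger_force: 25.0
```

servo_tool:
  motion:
    - {"wx":0,"wy":0,"wz":0,"dx":0.02,"dy":0,"dz":0,"fingers":1}
    - {"wx":0,"wy":0,"wz":0,"dx":0.03,"dy":0,"dz":0,"fingers":1}
    - {"wx":0,"wy":0,"wz":0,"dx":0.03,"dy":0,"dz":0,"fingers":1}

```text
clock: 17.4
eef_pos: [575.5, 362.5, 52.1]
eef_rot: [-3.14, 0.0, 1.499]
wrist_force: [-8.3, 0.6, 4.1]
finger_gap: 17.6
finger_force: 25.0
```

servo_tool:
  motion:
    - {"wx":0,"wy":0,"wz":0,"dx":0.03,"dy":-0.008,"dz":0,"fingers":1}
    - {"wx":0,"wy":0,"wz":0,"dx":0.06,"dy":-0.008,"dz":0,"fingers":1}
    - {"wx":0,"wy":0,"wz":0,"dx":0.06,"dy":-0.008,"dz":0,"fingers":1}

```text
clock: 17.7
eef_pos: [576.0, 368.7, 52.1]
eef_rot: [-3.142, -0.001, 1.499]
wrist_force: [-5.3, 1.7, 3.9]
finger_gap: 17.5
finger_force: 25.0
```

servo_tool:
  motion:
    - {"wx":0,"wy":0,"wz":0,"dx":0.03,"dy":-0.01,"dz":0,"fingers":1}
    - {"wx":0,"wy":0,"wz":0,"dx":0.06,"dy":-0.01,"dz":0,"fingers":1}
    - {"wx":0,"wy":0,"wz":0,"dx":0.08,"dy":-0.01,"dz":0,"fingers":1}
    - {"wx":0,"wy":0,"wz":0,"dx":0.08,"dy":-0.01,"dz":0,"fingers":1}

```text
clock: 18.1
eef_pos: [576.5, 376.7, 52.1]
eef_rot: [3.14, -0.001, 1.499]
wrist_force: [2.9, 1.3, 5.2]
finger_gap: 17.2
finger_force: 25.0
```

```bash
python3 - <<'E'
from h import *
np.set_printoptions(precision=2,suppress=True)
t=avg('top',4)
for k,p in {'a':(254.5,197.2),'b':(268,198.5),'p0':(265,198)}.items(): print(k,dark(t,p))
for q in('lever_grip','press'):
    for d in trace(q,t): print(q,np.array(d['location']),d['conf'])
cv2.imwrite('pics/a8.png',cv2.resize(t['avg'][155:235,210:310,::-1].astype(np.uint8),(750,600),interpolation=cv2.INTER_CUBIC))
E
```

```text
a (array([250.16, 196.18]), np.float64(38.640625))
b (array([268.29, 199.11]), np.float64(151.640625))
p0 (array([264.96, 198.69]), np.float64(149.40625))
lever_grip [280.2 202.4] 0.66
lever_grip [232.2 190.7] 0.3
press [272.2 197.6] 0.74
```

View pics/a8.png

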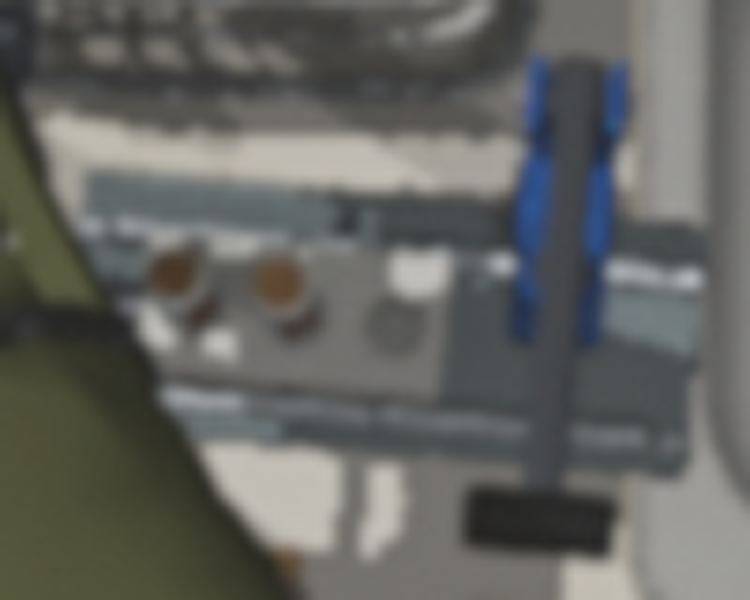

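Top view: the two corks are at crop (175,270) and (278,282), and pocket 0 at (397,326), so the carrier has moved outward. The lever is up. I keep pulling to find the stop.

servo_tool:
  motion:
    - {"wx":0,"wy":0,"wz":0,"dx":0.03,"dy":0,"dz":0,"fingers":1}
    - {"wx":0,"wy":0,"wz":0,"dx":0.05,"dy":0,"dz":0,"fingers":1}
    - {"wx":0,"wy":0,"wz":0,"dx":0.05,"dy":0,"dz":0,"fingers":1}

```text
clock: 18.7
eef_pos: [576.8, 381.5, 52.1]
eef_rot: [3.14, -0.001, 1.499]
wrist_force: [4.5, 0.3, 4.2]
finger_gap: 17.3
finger_force: 25.0
```

```bash
python3 - <<'E'
from h import *
np.set_printoptions(precision=2,suppress=True)
s=avg('side',4)
cv2.imwrite('pics/a9.png',cv2.resize(s['avg'][210:310,210:310,::-1].astype(np.uint8),(600,600),interpolation=cv2.INTER_CUBIC))
E
```

```text
(no output)
```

View pics/a9.png

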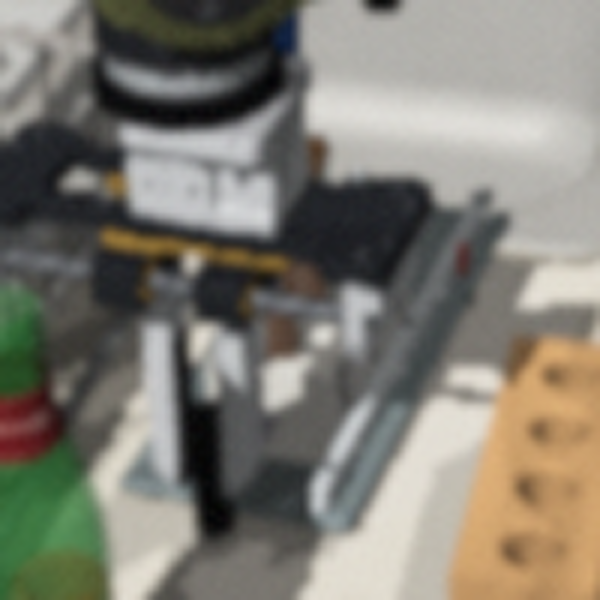

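Side view: the knob is between the pads and has moved with the hand, with its top at about (207,400). The stop hasn't been reached, so I keep pulling.

servo_tool:
  motion:
    - {"wx":0,"wy":0,"wz":0,"dx":0.03,"dy":0,"dz":0,"fingers":1}
    - {"wx":0,"wy":0,"wz":0,"dx":0.06,"dy":0,"dz":0,"fingers":1}
    - {"wx":0,"wy":0,"wz":0,"dx":0.06,"dy":0,"dz":0,"fingers":1}

```text
clock: 19.2
eef_pos: [577.2, 387.5, 52.1]
eef_rot: [3.14, -0.001, 1.499]
wrist_force: [3.9, 0.9, 5.7]
finger_gap: 17.4
finger_force: 25.0
```

servo_tool:
  motion:
    - {"wx":0,"wy":0,"wz":0,"dx":0.02,"dy":0,"dz":0,"fingers":1}
    - {"wx":0,"wy":0,"wz":0,"dx":0.04,"dy":0,"dz":0,"fingers":1}
    - {"wx":0,"wy":0,"wz":0,"dx":0.04,"dy":0,"dz":0,"fingers":1}

```text
clock: 19.5
eef_pos: [577.5, 391.4, 52.2]
eef_rot: [3.14, -0.001, 1.499]
wrist_force: [3.7, -0.1, 5.8]
finger_gap: 17.4
finger_force: 25.0
```

```bash
python3 - <<'E'
from h import *
np.set_printoptions(precision=2,suppress=True)
t=avg('top',4)
g=t['avg'].mean(2)
print('grip',atz(t,(281.75,224.7),295),'lever root',atz(t,(210+578/7.5,155+65/7.5),270))
print('base left/right corners',atz(t,(130+363/4,150+108/4),10),atz(t,(130+350/4,150+245/4),10),atz(t,(130+685/4,150+275/4),10))
print('pocket0 before',atz(t,(267.39,198.16),62),'second',atz(t,(262.9,198.5),62))
for d in trace('lever_grip',t): print(np.array(d['location']),d['conf'])
cv2.imwrite('pics/b1.png',cv2.resize(t['avg'][155:235,210:310,::-1].astype(np.uint8),(750,600),interpolation=cv2.INTER_CUBIC))
E
```

```text
grip [468.28 151.72 295.  ] lever root [624.45 140.82 270.  ]
base left/right corners [633.04 342.02  10.  ] [525.08 348.49  10.  ] [506.91  88.2   10.  ]
pocket0 before [562.42 193.26  62.  ] second [561.13 206.67  62.  ]
[285.2 207.4] 0.43
```

View pics/b1.png

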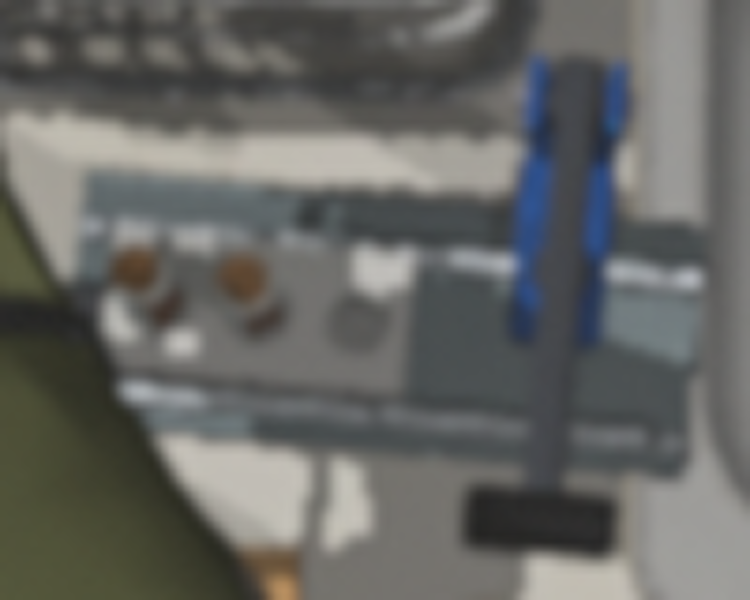

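Top view: pocket 0 is now at crop (358,324), i.e. the carrier came out about 30 mm, so it started near 0.04. I keep pulling to the stop.

servo_tool:
  motion:
    - {"wx":0,"wy":0,"wz":0,"dx":0.03,"dy":0,"dz":0,"fingers":1}
    - {"wx":0,"wy":0,"wz":0,"dx":0.06,"dy":0,"dz":0,"fingers":1}
    - {"wx":0,"wy":0,"wz":0,"dx":0.06,"dy":0,"dz":0,"fingers":1}

```text
clock: 20.05
eef_pos: [578.0, 397.5, 52.1]
eef_rot: [3.14, -0.001, 1.499]
wrist_force: [2.5, 0.9, 5.5]
finger_gap: 17.3
finger_force: 25.0
```

servo_tool:
  motion:
    - {"wx":0,"wy":0,"wz":0,"dx":0.02,"dy":0,"dz":0,"fingers":1}
    - {"wx":0,"wy":0,"wz":0,"dx":0.04,"dy":0,"dz":0,"fingers":1}
    - {"wx":0,"wy":0,"wz":0,"dx":0.04,"dy":0,"dz":0,"fingers":1}

```text
clock: 20.35
eef_pos: [578.3, 401.4, 52.1]
eef_rot: [3.14, -0.001, 1.499]
wrist_force: [3.4, -0.7, 5.7]
finger_gap: 17.6
finger_force: 25.0
```

```bash
python3 - <<'E'
from h import *
np.set_printoptions(precision=2,suppress=True)
s=shot('side')
for z in(6,12,20): print('red pointer',atz(s,(286.8-1,253),z))
print('ram tip',[atz(s,(200+199/2.7-1,150+165/2.7-1),z) for z in(155,)])
E
```

```text
red pointer [526.33 129.84   6.  ]
red pointer [524.36 138.83  12.  ]
red pointer [521.72 150.82  20.  ]
ram tip [array([561.06, 144.29, 155.  ])]
```

servo_tool:
  motion:
    - {"wx":0,"wy":0,"wz":0,"dx":0.02,"dy":0,"dz":0,"fingers":1}
    - {"wx":0,"wy":0,"wz":0,"dx":0.04,"dy":0,"dz":0,"fingers":1}
    - {"wx":0,"wy":0,"wz":0,"dx":0.04,"dy":0,"dz":0,"fingers":1}

```text
clock: 20.7
eef_pos: [578.4, 402.9, 52.0]
eef_rot: [-3.141, 0.004, 1.498]
wrist_force: [-3.1, -17.0, 12.0]
finger_gap: 17.6
finger_force: 25.0
```

servo_tool:
  motion:
    - {"wx":0,"wy":0,"wz":0,"dx":0.02,"dy":0,"dz":0,"fingers":1}
    - {"wx":0,"wy":0,"wz":0,"dx":0.04,"dy":0,"dz":0,"fingers":1}
    - {"wx":0,"wy":0,"wz":0,"dx":0.04,"dy":0,"dz":0,"fingers":1}

```text
clock: 21.0
eef_pos: [578.6, 405.9, 51.4]
eef_rot: [-3.14, 0.005, 1.497]
wrist_force: [-2.8, -21.1, 10.2]
finger_gap: 17.7
finger_force: 25.0
```

servo_tool:
  motion:
    - {"wx":0,"wy":0,"wz":0,"dx":-0.01,"dy":0,"dz":0,"fingers":1}
    - {"wx":0,"wy":0,"wz":0,"dx":-0.02,"dy":0,"dz":0,"fingers":1}
    - {"wx":0,"wy":0,"wz":0,"dx":-0.025,"dy":0,"dz":0,"fingers":1}
    - {"wx":0,"wy":0,"wz":0,"dx":-0.025,"dy":0,"dz":0,"fingers":1}

```text
clock: 21.4
eef_pos: [578.6, 405.7, 51.5]
eef_rot: [3.141, 0.001, 1.498]
wrist_force: [3.3, -5.4, 3.7]
finger_gap: 17.8
finger_force: 25.0
```

servo_tool:
  motion:
    - {"wx":0,"wy":0,"wz":0,"dx":-0.08,"dy":0,"dz":0,"fingers":1}
    - {"wx":0,"wy":0,"wz":0,"dx":-0.18,"dy":0,"dz":0,"fingers":1}
    - {"wx":0,"wy":0,"wz":0,"dx":-0.28,"dy":0,"dz":0,"fingers":1}
    - {"wx":0,"wy":0,"wz":0,"dx":-0.38,"dy":0,"dz":0,"fingers":1}
    - {"wx":0,"wy":0,"wz":0,"dx":-0.48,"dy":0,"dz":0,"fingers":1}
    - {"wx":0,"wy":0,"wz":0,"dx":-0.58,"dy":0,"dz":0,"fingers":1}
    - {"wx":0,"wy":0,"wz":0,"dx":-0.64,"dy":0,"dz":0,"fingers":1}
    - {"wx":0,"wy":0,"wz":0,"dx":-0.66,"dy":0,"dz":0,"fingers":1}
    - {"wx":0,"wy":0,"wz":0,"dx":-0.66,"dy":0,"dz":0,"fingers":1}

```text
clock: 22.3
eef_pos: [573.8, 340.4, 51.5]
eef_rot: [3.141, -0.0, 1.498]
wrist_force: [5.6, -2.1, 1.3]
finger_gap: 17.5
finger_force: 25.0
```

servo_tool:
  motion:
    - {"wx":0,"wy":0,"wz":0,"dx":-0.08,"dy":0,"dz":0,"fingers":1}
    - {"wx":0,"wy":0,"wz":0,"dx":-0.18,"dy":0,"dz":0,"fingers":1}
    - {"wx":0,"wy":0,"wz":0,"dx":-0.28,"dy":0,"dz":0,"fingers":1}
    - {"wx":0,"wy":0,"wz":0,"dx":-0.38,"dy":0,"dz":0,"fingers":1}
    - {"wx":0,"wy":0,"wz":0,"dx":-0.48,"dy":0,"dz":0,"fingers":1}
    - {"wx":0,"wy":0,"wz":0,"dx":-0.56,"dy":0,"dz":0,"fingers":1}
    - {"wx":0,"wy":0,"wz":0,"dx":-0.61,"dy":0,"dz":0,"fingers":1}
    - {"wx":0,"wy":0,"wz":0,"dx":-0.63,"dy":0,"dz":0,"fingers":1}
    - {"wx":0,"wy":0,"wz":0,"dx":-0.63,"dy":0,"dz":0,"fingers":1}

```text
clock: 23.2
eef_pos: [569.2, 277.7, 51.5]
eef_rot: [3.141, -0.0, 1.498]
wrist_force: [5.8, -2.9, 0.6]
finger_gap: 17.6
finger_force: 25.0
```

```bash
python3 - <<'E'
from h import *
rel(569.1,276.0,51.5,1.499)
s=avg('side',4)
cv2.imwrite('pics/b2.png',cv2.resize(s['avg'][170:290,220:320,::-1].astype(np.uint8),(500,600),interpolation=cv2.INTER_CUBIC))
E
```

```text
d [-0.017  0.     0.   ] w [ 0.001 -0.    -0.   ] d after turn [-0.017  0.     0.   ] t 23.2 [569.2 277.7  51.5] 17.580253120678314 [ 5.8 -2.9  0.6]
```

View pics/b2.png

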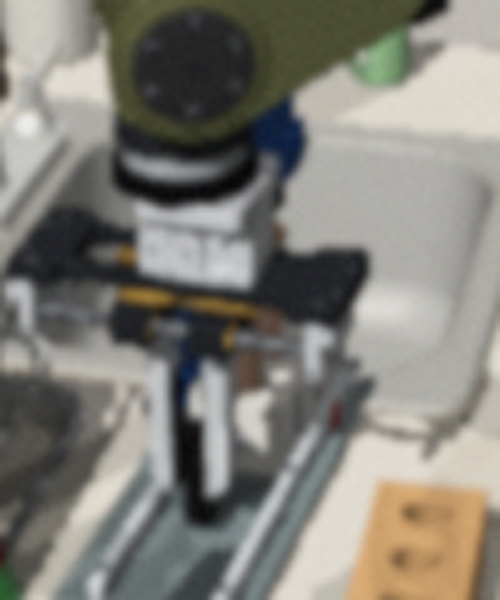

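Side view: the carrier is well in, the knob is gripped at crop (195,470), and the ram region is hidden by the hand. After the last 1.7 mm nudge I release the knob, rise, and go above the lever grip.

servo_tool:
  motion:
    - {"wx":0,"wy":0,"wz":0,"dx":-0.017,"dy":0,"dz":0,"fingers":1}
    - {"wx":0,"wy":0,"wz":0,"dx":-0.017,"dy":0,"dz":0,"fingers":1}
    - {"wx":0,"wy":0,"wz":0,"dx":-0.017,"dy":0,"dz":0,"fingers":1}

```text
clock: 23.7
eef_pos: [569.1, 276.3, 51.5]
eef_rot: [3.14, -0.0, 1.499]
wrist_force: [5.0, -0.2, 1.0]
finger_gap: 17.3
finger_force: 25.0
```

servo_tool:
  motion:
    - {"wx":0,"wy":0,"wz":0,"dx":0,"dy":0,"dz":0,"fingers":0.4}
    - {"wx":0,"wy":0,"wz":0,"dx":0,"dy":0,"dz":0,"fingers":0.15}
    - {"wx":0,"wy":0,"wz":0,"dx":0,"dy":0,"dz":0,"fingers":0.1}
    - {"wx":0,"wy":0,"wz":0,"dx":0,"dy":0,"dz":-0.2,"fingers":0.1}
    - {"wx":0,"wy":0,"wz":0,"dx":0,"dy":0,"dz":-0.6,"fingers":0.1}
    - {"wx":0,"wy":0,"wz":0,"dx":0,"dy":0,"dz":-1,"fingers":0.1}
    - {"wx":0,"wy":0,"wz":0,"dx":0,"dy":0,"dz":-1,"fingers":0.1}

```text
clock: 24.4
eef_pos: [570.3, 277.1, 157.3]
eef_rot: [3.134, -0.004, 1.499]
wrist_force: [-0.1, -0.1, -0.3]
finger_gap: 41.9
finger_force: 0.0
```

servo_tool:
  motion:
    - {"wx":0,"wy":0,"wz":0,"dx":0,"dy":-0.3,"dz":-0.4,"fingers":1}
    - {"wx":0,"wy":0,"wz":0,"dx":0,"dy":-0.6,"dz":-0.8,"fingers":1}
    - {"wx":0,"wy":0,"wz":0,"dx":0,"dy":-0.9,"dz":-1,"fingers":1}
    - {"wx":0,"wy":0,"wz":0,"dx":0,"dy":-0.9,"dz":-1,"fingers":1}
    - {"wx":0,"wy":0,"wz":0,"dx":0,"dy":-0.9,"dz":-1,"fingers":1}

```text
clock: 24.9
eef_pos: [478.6, 282.8, 251.2]
eef_rot: [3.141, -0.0, 1.499]
wrist_force: [0.5, 0.2, -0.4]
finger_gap: 6.0
finger_force: 0.0
```

servo_tool:
  motion:
    - {"wx":0,"wy":0,"wz":0,"dx":0,"dy":0,"dz":-0.5,"fingers":1}
    - {"wx":0,"wy":0,"wz":0,"dx":0,"dy":0,"dz":-0.85,"fingers":1}
    - {"wx":0,"wy":0,"wz":0,"dx":-0.4,"dy":0,"dz":-0.85,"fingers":1}
    - {"wx":0,"wy":0,"wz":0,"dx":-0.8,"dy":0,"dz":-0.85,"fingers":1}
    - {"wx":0,"wy":0,"wz":0,"dx":-0.8,"dy":0,"dz":-0.85,"fingers":1}

```text
clock: 25.4
eef_pos: [473.7, 199.6, 335.2]
eef_rot: [-3.14, 0.001, 1.495]
wrist_force: [0.1, 1.1, -0.8]
finger_gap: 0.4
finger_force: 0.0
```

```bash
python3 - <<'E'
from h import *
rel(470.5,153.5,310,1.499)
t=avg('top',4)
import pickle;np.set_printoptions(precision=2,suppress=True)
for q in('stopper_0','carrier_knob','pocket_0'):
    for d in spot_in(q,t): print(q,np.array(d['location']),d['conf'])
E
```

```text
d [-0.462  0.003  0.253] w [-0.001  0.001 -0.002] d after turn [-0.462  0.001  0.252] t 25.4 [473.7 199.6 335.2] 0.42150009879403927 [ 0.1  1.1 -0.8]
carrier_knob [294.1 202.6] 0.74
pocket_0 [298.5 200.8] 0.82
pocket_0 [321.4 259.1] 0.51
```

```bash
python3 - <<'E'
from h import *
s=avg('side',4);t=avg('top',1)
O=np.zeros((600,800,3),np.uint8)
O[:,:420]=cv2.resize(s['avg'][180:280,230:300,::-1].astype(np.uint8),(420,600),interpolation=cv2.INTER_CUBIC)
O[:380,420:]=cv2.resize(t['avg'][160:240,230:310,::-1].astype(np.uint8),(380,380),interpolation=cv2.INTER_CUBIC)
cv2.imwrite('pics/b3.png',O)
for n,X in {'ram':(560.8,147.2,155),'p1':(560.8,147.2,142),'p2':(563.7,187.1,142),'p1foot':(560.8,147.2,62),'grip':(471,153.7,295)}.items(): print(n,((proj(s,X)-[230,180])*6).round(1))
E
```

```text
ram [255.3 183.5]
p1 [255.7 207.8]
p2 [228.8 246.9]
p1foot [258.1 352.2]
grip [445.4 -72.2]
```

View pics/b3.png

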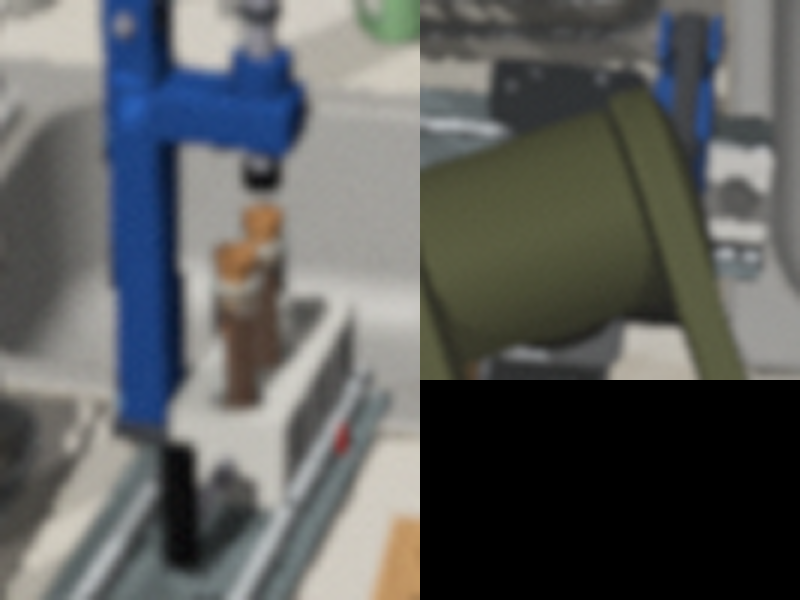

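Side view: the ram face at crop (261,185) is right over the far cork's top at (262,210), and that offset is what centred tubes should show. Now the lever.

servo_tool:
  motion:
    - {"wx":0,"wy":0,"wz":0,"dx":-0.3,"dy":0,"dz":0,"fingers":1}
    - {"wx":0,"wy":0,"wz":0,"dx":-0.46,"dy":0,"dz":0,"fingers":1}
    - {"wx":0,"wy":0,"wz":0,"dx":-0.46,"dy":0,"dz":0.15,"fingers":1}
    - {"wx":0,"wy":0,"wz":0,"dx":-0.46,"dy":0,"dz":0.25,"fingers":1}
    - {"wx":0,"wy":0,"wz":0,"dx":-0.46,"dy":0,"dz":0.32,"fingers":1}
    - {"wx":0,"wy":0,"wz":0,"dx":-0.46,"dy":-0.02,"dz":0.4,"fingers":1}
    - {"wx":0,"wy":0,"wz":0,"dx":-0.46,"dy":-0.04,"dz":0.5,"fingers":1}
    - {"wx":0,"wy":0,"wz":0,"dx":-0.46,"dy":-0.06,"dz":0.6,"fingers":1}
    - {"wx":0,"wy":0,"wz":0,"dx":-0.46,"dy":-0.06,"dz":0.6,"fingers":1}

```text
clock: 26.9
eef_pos: [463.2, 157.6, 275.2]
eef_rot: [-3.14, 0.0, 1.499]
wrist_force: [-1.9, 1.8, 2.9]
finger_gap: 0.6
finger_force: 1.6
```

servo_tool:
  motion:
    - {"wx":0,"wy":0,"wz":0,"dx":-0.03,"dy":-0.01,"dz":0.05,"fingers":1}
    - {"wx":0,"wy":0,"wz":0,"dx":-0.03,"dy":-0.01,"dz":0.1,"fingers":1}
    - {"wx":0,"wy":0,"wz":0,"dx":-0.03,"dy":-0.01,"dz":0.15,"fingers":1}
    - {"wx":0,"wy":0,"wz":0,"dx":-0.03,"dy":-0.01,"dz":0.2,"fingers":1}
    - {"wx":0,"wy":0,"wz":0,"dx":-0.03,"dy":-0.01,"dz":0.22,"fingers":1}
    - {"wx":0,"wy":0,"wz":0,"dx":-0.03,"dy":-0.01,"dz":0.22,"fingers":1}

```text
clock: 27.5
eef_pos: [462.3, 154.3, 254.3]
eef_rot: [-3.141, 0.0, 1.499]
wrist_force: [-2.8, 1.5, 4.5]
finger_gap: 0.1
finger_force: 2.1
```

servo_tool:
  motion:
    - {"wx":0,"wy":0,"wz":0,"dx":0,"dy":0,"dz":0.02,"fingers":1}
    - {"wx":0,"wy":0,"wz":0,"dx":0,"dy":0,"dz":0.04,"fingers":1}
    - {"wx":0,"wy":0,"wz":0,"dx":0,"dy":0,"dz":0.04,"fingers":1}
    - {"wx":0,"wy":0,"wz":0,"dx":0,"dy":0,"dz":0.04,"fingers":1}

```text
clock: 27.9
eef_pos: [462.5, 154.4, 252.2]
eef_rot: [3.14, -0.0, 1.499]
wrist_force: [-9.7, -1.0, 20.5]
finger_gap: 0.4
finger_force: 9.8
```

servo_tool:
  motion:
    - {"wx":0,"wy":0,"wz":0,"dx":0,"dy":0.02,"dz":-0.2,"fingers":1}
    - {"wx":0,"wy":0,"wz":0,"dx":0,"dy":0.06,"dz":-0.4,"fingers":1}
    - {"wx":0,"wy":0,"wz":0,"dx":0,"dy":0.08,"dz":-0.65,"fingers":1}
    - {"wx":0,"wy":0,"wz":0,"dx":0,"dy":0.08,"dz":-0.9,"fingers":1}
    - {"wx":0,"wy":0,"wz":0,"dx":0.3,"dy":0.08,"dz":-0.9,"fingers":1}
    - {"wx":0,"wy":0,"wz":0,"dx":0.65,"dy":0.08,"dz":-0.9,"fingers":1}
    - {"wx":0,"wy":0,"wz":0,"dx":1,"dy":0.08,"dz":-0.9,"fingers":1}
    - {"wx":0,"wy":0,"wz":0,"dx":1,"dy":0.08,"dz":-0.9,"fingers":1}

```text
clock: 28.7
eef_pos: [477.6, 256.2, 339.3]
eef_rot: [-3.141, 0.001, 1.501]
wrist_force: [-1.1, -0.7, 0.3]
finger_gap: 0.2
finger_force: 0.0
```

servo_tool:
  motion:
    - {"wx":0,"wy":0,"wz":0,"dx":0.29,"dy":0,"dz":0.3,"fingers":0.1}
    - {"wx":0,"wy":0,"wz":0,"dx":0.29,"dy":0.1,"dz":0.6,"fingers":0.1}
    - {"wx":0,"wy":0,"wz":0,"dx":0.29,"dy":0.4,"dz":0.9,"fingers":0.1}
    - {"wx":0,"wy":0,"wz":0,"dx":0.29,"dy":0.8,"dz":1,"fingers":0.1}
    - {"wx":0,"wy":0,"wz":0,"dx":0.29,"dy":0.9,"dz":1,"fingers":0.1}
    - {"wx":0,"wy":0,"wz":0,"dx":0.29,"dy":0.9,"dz":1,"fingers":0.1}

```text
clock: 29.3
eef_pos: [570.4, 275.0, 239.5]
eef_rot: [-3.141, 0.001, 1.497]
wrist_force: [-0.4, 0.7, 0.7]
finger_gap: 41.5
finger_force: 0.0
```

```bash
python3 - <<'E'
from h import *
rel(569.1,276.3,52,1.499)
E
```

```text
d [ 0.014 -0.013  1.875] w [-0.     0.    -0.001] d after turn [ 0.012 -0.014  1.875] t 29.3 [570.4 275.  239.5] 41.530054723090444 [-0.4  0.7  0.7]
```

servo_tool:
  motion:
    - {"wx":0,"wy":0,"wz":0,"dx":0.013,"dy":-0.014,"dz":0.45,"fingers":0.1}
    - {"wx":0,"wy":0,"wz":0,"dx":0.013,"dy":-0.014,"dz":0.9,"fingers":0.1}
    - {"wx":0,"wy":0,"wz":0,"dx":0.013,"dy":-0.014,"dz":1,"fingers":0.1}
    - {"wx":0,"wy":0,"wz":0,"dx":0.013,"dy":-0.014,"dz":1,"fingers":0.1}

```text
clock: 29.7
eef_pos: [567.6, 277.5, 140.8]
eef_rot: [-3.141, 0.001, 1.499]
wrist_force: [0.1, 0.3, 0.9]
finger_gap: 42.1
finger_force: 0.0
```

servo_tool:
  motion:
    - {"wx":0,"wy":0,"wz":0,"dx":0,"dy":0,"dz":0.4,"fingers":0.1}
    - {"wx":0,"wy":0,"wz":0,"dx":0,"dy":0,"dz":0.8,"fingers":0.1}
    - {"wx":0,"wy":0,"wz":0,"dx":0,"dy":0,"dz":0.875,"fingers":0.1}
    - {"wx":0,"wy":0,"wz":0,"dx":0,"dy":0,"dz":0.875,"fingers":0.3}
    - {"wx":0,"wy":0,"wz":0,"dx":0,"dy":0,"dz":0.875,"fingers":0.5}
    - {"wx":0,"wy":0,"wz":0,"dx":0,"dy":0,"dz":0.875,"fingers":1}
    - {"wx":0,"wy":0,"wz":0,"dx":0,"dy":0,"dz":0.875,"fingers":1}
    - {"wx":0,"wy":0,"wz":0,"dx":0,"dy":0,"dz":0.875,"fingers":1}

```text
clock: 30.5
eef_pos: [569.3, 277.9, 55.2]
eef_rot: [3.139, -0.002, 1.499]
wrist_force: [-1.0, -0.4, 7.7]
finger_gap: 17.2
finger_force: 25.0
```

servo_tool:
  motion:
    - {"wx":0,"wy":0,"wz":0,"dx":-0.08,"dy":0,"dz":0,"fingers":1}
    - {"wx":0,"wy":0,"wz":0,"dx":-0.18,"dy":0,"dz":0,"fingers":1}
    - {"wx":0,"wy":0,"wz":0,"dx":-0.28,"dy":0,"dz":0,"fingers":1}
    - {"wx":0,"wy":0,"wz":0,"dx":-0.36,"dy":0,"dz":0,"fingers":1}
    - {"wx":0,"wy":0,"wz":0,"dx":-0.403,"dy":0,"dz":0,"fingers":1}
    - {"wx":0,"wy":0,"wz":0,"dx":-0.403,"dy":0,"dz":0,"fingers":1}
    - {"wx":0,"wy":0,"wz":0,"dx":-0.403,"dy":0,"dz":0,"fingers":1}

```text
clock: 31.2
eef_pos: [566.3, 237.4, 55.1]
eef_rot: [3.139, -0.001, 1.499]
wrist_force: [-1.8, -2.0, 9.0]
finger_gap: 17.6
finger_force: 25.0
```

servo_tool:
  motion:
    - {"wx":0,"wy":0,"wz":0,"dx":0,"dy":0,"dz":0,"fingers":0.4}
    - {"wx":0,"wy":0,"wz":0,"dx":0,"dy":0,"dz":0,"fingers":0.15}
    - {"wx":0,"wy":0,"wz":0,"dx":0,"dy":0,"dz":0,"fingers":0.1}
    - {"wx":0,"wy":0,"wz":0,"dx":0,"dy":0,"dz":-0.2,"fingers":0.1}
    - {"wx":0,"wy":0,"wz":0,"dx":0,"dy":0,"dz":-0.6,"fingers":0.1}
    - {"wx":0,"wy":0,"wz":0,"dx":0,"dy":0,"dz":-1,"fingers":0.1}
    - {"wx":0,"wy":0,"wz":0,"dx":0,"dy":0,"dz":-1,"fingers":0.1}

```text
clock: 31.9
eef_pos: [567.3, 238.1, 158.8]
eef_rot: [3.134, -0.003, 1.499]
wrist_force: [0.2, 0.8, 0.3]
finger_gap: 42.1
finger_force: 0.0
```

servo_tool:
  motion:
    - {"wx":0,"wy":0,"wz":0,"dx":0.1,"dy":-0.3,"dz":-0.4,"fingers":1}
    - {"wx":0,"wy":0,"wz":0,"dx":0.3,"dy":-0.6,"dz":-0.8,"fingers":1}
    - {"wx":0,"wy":0,"wz":0,"dx":0.3,"dy":-0.9,"dz":-1,"fingers":1}
    - {"wx":0,"wy":0,"wz":0,"dx":0.3,"dy":-0.9,"dz":-1,"fingers":1}
    - {"wx":0,"wy":0,"wz":0,"dx":0.3,"dy":-0.9,"dz":-1,"fingers":1}

```text
clock: 32.4
eef_pos: [477.6, 273.8, 252.8]
eef_rot: [3.141, -0.0, 1.5]
wrist_force: [-0.1, 0.5, -0.2]
finger_gap: 5.9
finger_force: 0.0
```

servo_tool:
  motion:
    - {"wx":0,"wy":0,"wz":0,"dx":0,"dy":0,"dz":-0.5,"fingers":1}
    - {"wx":0,"wy":0,"wz":0,"dx":0,"dy":0,"dz":-0.85,"fingers":1}
    - {"wx":0,"wy":0,"wz":0,"dx":-0.4,"dy":0,"dz":-0.85,"fingers":1}
    - {"wx":0,"wy":0,"wz":0,"dx":-0.8,"dy":0,"dz":-0.85,"fingers":1}
    - {"wx":0,"wy":0,"wz":0,"dx":-0.8,"dy":0,"dz":-0.85,"fingers":1}

```text
clock: 32.9
eef_pos: [472.7, 190.4, 336.7]
eef_rot: [-3.14, 0.001, 1.495]
wrist_force: [-0.3, 0.7, -0.1]
finger_gap: 0.5
finger_force: 0.0
```

```bash
python3 - <<'E'
from h import *
np.set_printoptions(precision=2,suppress=True)
rel(470.5,154,310,1.499)
s=avg('side',3)
for d in trace('stopper_0',s): 
    r,c=np.nonzero(d['pixels']); print('st',np.array(d['location']),d['conf'],r.min(),r.max(),c.mean())
for d in trace('ram_tip',s): 
    r,c=np.nonzero(d['pixels']); print('ram',np.array(d['location']),d['conf'],r.min(),r.max(),c.mean())
# dark ram tip + cork colour segmentation
im=s['avg'];x0,y0=255,195;w=im[y0:235,x0:300]
dk=w.max(2)<60; ck=(w[:,:,0]-w[:,:,2]>55)
for n,m in(('dark',dk),('cork',ck)):
    k,L,S,C=cv2.connectedComponentsWithStats(m.astype(np.uint8))
    for j in range(1,k):
        if S[j,4]>5: print(n,C[j]+[x0,y0],S[j,4],'rows',S[j,1]+y0,S[j,1]+S[j,3]+y0)
for n,X in {'ram':(560.8,147.2,155),'p2':(560.8,147.2,142),'p1 135':(557.9,107.3,135)}.items(): print(n,proj(s,X))
E
```

```text
d [-0.36  0.01  0.27] w [-0.  0. -0.] d after turn [-0.36  0.    0.27] t 32.9 [472.7 190.4 336.7] 0.48310868339273083 [-0.3  0.7 -0.1]
st [271.3 212.4] 0.38 213 220 273.01960784313724
ram [270.6 187.8] 0.4 178 211 272.74107142857144
dark [257.58 207.58] 12 rows 205 212
dark [273.88 209.69] 16 rows 208 212
dark [258.67 229.5 ] 12 rows 226 235
cork [273.45 216.21] 29 rows 214 220
ram [272.55 210.58]
p2 [272.61 214.63]
p1 135 [276.87 210.57]
```

servo_tool:
  motion:
    - {"wx":0,"wy":0,"wz":0,"dx":-0.2,"dy":0,"dz":0,"fingers":1}
    - {"wx":0,"wy":0,"wz":0,"dx":-0.38,"dy":0,"dz":0,"fingers":1}
    - {"wx":0,"wy":0,"wz":0,"dx":-0.38,"dy":0,"dz":0.15,"fingers":1}
    - {"wx":0,"wy":0,"wz":0,"dx":-0.38,"dy":0,"dz":0.25,"fingers":1}
    - {"wx":0,"wy":0,"wz":0,"dx":-0.38,"dy":0,"dz":0.32,"fingers":1}
    - {"wx":0,"wy":0,"wz":0,"dx":-0.38,"dy":-0.02,"dz":0.4,"fingers":1}
    - {"wx":0,"wy":0,"wz":0,"dx":-0.38,"dy":-0.04,"dz":0.5,"fingers":1}
    - {"wx":0,"wy":0,"wz":0,"dx":-0.38,"dy":-0.06,"dz":0.6,"fingers":1}
    - {"wx":0,"wy":0,"wz":0,"dx":-0.38,"dy":-0.06,"dz":0.6,"fingers":1}

```text
clock: 34.05
eef_pos: [462.8, 156.6, 276.6]
eef_rot: [-3.14, 0.0, 1.499]
wrist_force: [-1.7, 2.6, 2.9]
finger_gap: 0.2
finger_force: 1.5
```

servo_tool:
  motion:
    - {"wx":0,"wy":0,"wz":0,"dx":0,"dy":-0.01,"dz":0.05,"fingers":1}
    - {"wx":0,"wy":0,"wz":0,"dx":0,"dy":-0.01,"dz":0.1,"fingers":1}
    - {"wx":0,"wy":0,"wz":0,"dx":0,"dy":-0.01,"dz":0.15,"fingers":1}
    - {"wx":0,"wy":0,"wz":0,"dx":0,"dy":-0.01,"dz":0.2,"fingers":1}
    - {"wx":0,"wy":0,"wz":0,"dx":0,"dy":-0.01,"dz":0.24,"fingers":1}
    - {"wx":0,"wy":0,"wz":0,"dx":0,"dy":-0.01,"dz":0.26,"fingers":1}
    - {"wx":0,"wy":0,"wz":0,"dx":0,"dy":-0.01,"dz":0.26,"fingers":1}
    - {"wx":0,"wy":0,"wz":0,"dx":0,"dy":-0.01,"dz":0.26,"fingers":1}

```text
clock: 34.85
eef_pos: [462.2, 156.5, 252.7]
eef_rot: [3.141, -0.0, 1.499]
wrist_force: [-7.5, 0.7, 12.5]
finger_gap: 0.4
finger_force: 6.0
```

servo_tool:
  motion:
    - {"wx":0,"wy":0,"wz":0,"dx":0,"dy":0,"dz":0.02,"fingers":1}
    - {"wx":0,"wy":0,"wz":0,"dx":0,"dy":0,"dz":0.02,"fingers":1}
    - {"wx":0,"wy":0,"wz":0,"dx":0,"dy":0,"dz":0.02,"fingers":1}

```text
clock: 35.15
eef_pos: [462.2, 156.6, 252.0]
eef_rot: [3.14, -0.001, 1.499]
wrist_force: [-11.6, -1.0, 23.5]
finger_gap: 0.4
finger_force: 11.7
```

servo_tool:
  motion:
    - {"wx":0,"wy":0,"wz":0,"dx":0,"dy":0.02,"dz":-0.2,"fingers":1}
    - {"wx":0,"wy":0,"wz":0,"dx":0,"dy":0.06,"dz":-0.4,"fingers":1}
    - {"wx":0,"wy":0,"wz":0,"dx":0,"dy":0.08,"dz":-0.65,"fingers":1}
    - {"wx":0,"wy":0,"wz":0,"dx":0,"dy":0.08,"dz":-0.9,"fingers":1}
    - {"wx":0,"wy":0,"wz":0,"dx":0.3,"dy":0.08,"dz":-0.9,"fingers":1}
    - {"wx":0,"wy":0,"wz":0,"dx":0.65,"dy":0.08,"dz":-0.9,"fingers":1}
    - {"wx":0,"wy":0,"wz":0,"dx":0.9,"dy":0.08,"dz":-0.9,"fingers":1}
    - {"wx":0,"wy":0,"wz":0,"dx":0.9,"dy":0.08,"dz":-0.9,"fingers":1}

```text
clock: 35.95
eef_pos: [476.8, 247.7, 338.9]
eef_rot: [-3.141, 0.001, 1.501]
wrist_force: [-0.4, 0.3, 0.7]
finger_gap: 0.3
finger_force: 0.0
```

servo_tool:
  motion:
    - {"wx":0,"wy":0,"wz":0,"dx":0.2,"dy":0,"dz":0.3,"fingers":0.1}
    - {"wx":0,"wy":0,"wz":0,"dx":0.2,"dy":0.1,"dz":0.6,"fingers":0.1}
    - {"wx":0,"wy":0,"wz":0,"dx":0.2,"dy":0.4,"dz":0.9,"fingers":0.1}
    - {"wx":0,"wy":0,"wz":0,"dx":0.05,"dy":0.8,"dz":1,"fingers":0.1}
    - {"wx":0,"wy":0,"wz":0,"dx":0,"dy":0.9,"dz":1,"fingers":0.1}
    - {"wx":0,"wy":0,"wz":0,"dx":0,"dy":0.9,"dz":1,"fingers":0.1}
    - {"wx":0,"wy":0,"wz":0,"dx":0,"dy":0.9,"dz":1,"fingers":0.1}

```text
clock: 36.65
eef_pos: [566.1, 239.1, 240.5]
eef_rot: [3.141, -0.0, 1.498]
wrist_force: [-0.6, -0.1, 0.4]
finger_gap: 42.3
finger_force: 0.0
```

```bash
python3 - <<'E'
from h import *
rel(566.3,237.5,53,1.499)
E
```

```text
d [-1.700e-02  1.000e-03  1.875e+00] w [ 0. -0. -0.] d after turn [-0.016  0.003  1.875] t 36.65 [566.1 239.1 240.5] 42.347435547399414 [-0.6 -0.1  0.4]
```

Grip the knob again and pull the carrier out to its end.

servo_tool:
  motion:
    - {"wx":0,"wy":0,"wz":0,"dx":-0.016,"dy":0.002,"dz":0.45,"fingers":0.1}
    - {"wx":0,"wy":0,"wz":0,"dx":-0.016,"dy":0.002,"dz":0.9,"fingers":0.1}
    - {"wx":0,"wy":0,"wz":0,"dx":-0.016,"dy":0.002,"dz":1,"fingers":0.1}
    - {"wx":0,"wy":0,"wz":0,"dx":-0.016,"dy":0.002,"dz":1,"fingers":0.1}

```text
clock: 37.05
eef_pos: [565.8, 238.0, 140.2]
eef_rot: [-3.141, 0.0, 1.5]
wrist_force: [0.2, 0.4, 0.9]
finger_gap: 42.1
finger_force: 0.0
```

servo_tool:
  motion:
    - {"wx":0,"wy":0,"wz":0,"dx":0,"dy":0,"dz":0.4,"fingers":0.1}
    - {"wx":0,"wy":0,"wz":0,"dx":0,"dy":0,"dz":0.8,"fingers":0.1}
    - {"wx":0,"wy":0,"wz":0,"dx":0,"dy":0,"dz":0.875,"fingers":0.1}
    - {"wx":0,"wy":0,"wz":0,"dx":0,"dy":0,"dz":0.875,"fingers":0.3}
    - {"wx":0,"wy":0,"wz":0,"dx":0,"dy":0,"dz":0.875,"fingers":0.5}
    - {"wx":0,"wy":0,"wz":0,"dx":0,"dy":0,"dz":0.875,"fingers":1}
    - {"wx":0,"wy":0,"wz":0,"dx":0,"dy":0,"dz":0.875,"fingers":1}
    - {"wx":0,"wy":0,"wz":0,"dx":0,"dy":0,"dz":0.875,"fingers":1}

```text
clock: 37.85
eef_pos: [566.5, 238.1, 54.7]
eef_rot: [3.141, -0.001, 1.499]
wrist_force: [-9.9, 1.0, 12.1]
finger_gap: 17.3
finger_force: 24.9
```

servo_tool:
  motion:
    - {"wx":0,"wy":0,"wz":0,"dx":0.08,"dy":0,"dz":0,"fingers":1}
    - {"wx":0,"wy":0,"wz":0,"dx":0.18,"dy":0,"dz":0,"fingers":1}
    - {"wx":0,"wy":0,"wz":0,"dx":0.28,"dy":0,"dz":0,"fingers":1}
    - {"wx":0,"wy":0,"wz":0,"dx":0.38,"dy":0,"dz":0,"fingers":1}
    - {"wx":0,"wy":0,"wz":0,"dx":0.48,"dy":0,"dz":0,"fingers":1}
    - {"wx":0,"wy":0,"wz":0,"dx":0.58,"dy":0,"dz":0,"fingers":1}
    - {"wx":0,"wy":0,"wz":0,"dx":0.68,"dy":0,"dz":0,"fingers":1}
    - {"wx":0,"wy":0,"wz":0,"dx":0.76,"dy":0,"dz":0,"fingers":1}
    - {"wx":0,"wy":0,"wz":0,"dx":0.8,"dy":0,"dz":0,"fingers":1}
    - {"wx":0,"wy":0,"wz":0,"dx":0.8,"dy":0,"dz":0,"fingers":1}

```text
clock: 38.85
eef_pos: [572.3, 318.7, 54.8]
eef_rot: [3.141, -0.002, 1.5]
wrist_force: [-7.0, 2.4, 9.3]
finger_gap: 17.0
finger_force: 25.0
```

servo_tool:
  motion:
    - {"wx":0,"wy":0,"wz":0,"dx":0.08,"dy":0,"dz":0,"fingers":1}
    - {"wx":0,"wy":0,"wz":0,"dx":0.18,"dy":0,"dz":0,"fingers":1}
    - {"wx":0,"wy":0,"wz":0,"dx":0.28,"dy":0,"dz":0,"fingers":1}
    - {"wx":0,"wy":0,"wz":0,"dx":0.38,"dy":0,"dz":0,"fingers":1}
    - {"wx":0,"wy":0,"wz":0,"dx":0.48,"dy":0,"dz":0,"fingers":1}
    - {"wx":0,"wy":0,"wz":0,"dx":0.58,"dy":0,"dz":0,"fingers":1}
    - {"wx":0,"wy":0,"wz":0,"dx":0.68,"dy":0,"dz":0,"fingers":1}
    - {"wx":0,"wy":0,"wz":0,"dx":0.76,"dy":0,"dz":0,"fingers":1}
    - {"wx":0,"wy":0,"wz":0,"dx":0.8,"dy":0,"dz":0,"fingers":1}
    - {"wx":0,"wy":0,"wz":0,"dx":0.8,"dy":0,"dz":0,"fingers":1}

```text
clock: 39.85
eef_pos: [578.2, 398.6, 54.8]
eef_rot: [3.14, -0.002, 1.499]
wrist_force: [-5.7, 1.3, 7.6]
finger_gap: 16.9
finger_force: 25.0
```

servo_tool:
  motion:
    - {"wx":0,"wy":0,"wz":0,"dx":0,"dy":0,"dz":0,"fingers":0.4}
    - {"wx":0,"wy":0,"wz":0,"dx":0,"dy":0,"dz":0,"fingers":0.15}
    - {"wx":0,"wy":0,"wz":0,"dx":0,"dy":0,"dz":0,"fingers":0.1}
    - {"wx":0,"wy":0,"wz":0,"dx":0,"dy":0,"dz":-0.2,"fingers":0}
    - {"wx":0,"wy":0,"wz":0,"dx":0,"dy":0,"dz":-0.6,"fingers":-0.1}
    - {"wx":0,"wy":0,"wz":0,"dx":0,"dy":0,"dz":-1,"fingers":-0.1}
    - {"wx":0,"wy":0,"wz":0,"dx":0,"dy":0,"dz":-1,"fingers":-0.1}

```text
clock: 40.55
eef_pos: [580.0, 398.2, 159.3]
eef_rot: [3.134, -0.006, 1.499]
wrist_force: [-0.1, 0.6, 1.1]
finger_gap: 51.8
finger_force: 0.0
```

servo_tool:
  motion:
    - {"wx":0,"wy":0,"wz":0,"dx":-0.3,"dy":0,"dz":0,"fingers":-0.1}
    - {"wx":0,"wy":0,"wz":0,"dx":-0.6,"dy":0,"dz":0,"fingers":-0.1}
    - {"wx":0,"wy":0,"wz":0,"dx":-0.91,"dy":0,"dz":0,"fingers":-0.1}
    - {"wx":0,"wy":0,"wz":0,"dx":-0.91,"dy":0,"dz":0,"fingers":-0.1}
    - {"wx":0,"wy":0,"wz":0,"dx":-0.91,"dy":0,"dz":0,"fingers":-0.1}

```text
clock: 41.05
eef_pos: [571.7, 306.1, 152.4]
eef_rot: [3.142, -0.0, 1.498]
wrist_force: [-0.2, 0.4, 0.3]
finger_gap: 51.3
finger_force: 0.0
```

```bash
python3 - <<'E'
from h import *
np.set_printoptions(precision=2,suppress=True)
rel(572.6,307.5,75,1.499)
s=avg('side',4)
for n,p in {'+60':(295.72,301.4),'+20':(297.5,290.1),'-20':(299.8,281.6),'-60':(302.3,273)}.items(): print(n,dark(s,p,5))
for n,X in {'A':(569.6,267.6,135),'B':(572.6,307.5,135)}.items(): print(n,proj(s,X))
for d in trace('stopper_0',s): print('st',np.array(d['location']),d['conf'])
for d in trace('rack',s): print('rack',np.array(d['location']),d['conf'])
im=s['avg'];x0,y0=240,225;w=im[y0:290,x0:300]
k,L,S,C=cv2.connectedComponentsWithStats((w[:,:,0]-w[:,:,2]>55).astype(np.uint8))
for j in range(1,k):
    if S[j,4]>8: print('cork',C[j]+[x0,y0],S[j,4],'rows',S[j,1]+y0,S[j,1]+S[j,3]+y0)
cv2.imwrite('pics/c_side.png',im[:,:,::-1])
E
```

```text
d [0.01 0.01 0.77] w [ 0. -0. -0.] d after turn [0.01 0.01 0.77] t 41.05 [571.7 306.1 152.4] 51.293383573978076 [-0.2  0.4  0.3]
+60 (array([296.8 , 301.34]), np.float64(41.1875))
+20 (array([297.89, 291.1 ]), np.float64(28.3125))
-20 (array([300.06, 281.52]), np.float64(23.546875))
-60 (array([303.76, 272.29]), np.float64(35.125))
A [258.37 237.8 ]
B [253.03 245.61]
st [249.5 242.4] 0.48
rack [302.5 293.2] 0.68
cork [258.92 238.62] 26 rows 236 242
cork [254.19 246.65] 26 rows 245 250
cork [295.45 279.35] 181 rows 266 290[ WARN:0@17.167] global loadsave.cpp:1063 imwrite_ Unsupported depth image for selected encoder is fallbacked to CV_8U.
```

servo_tool:
  motion:
    - {"wx":0,"wy":0,"wz":0,"dx":0.013,"dy":0.007,"dz":0.25,"fingers":-0.1}
    - {"wx":0,"wy":0,"wz":0,"dx":0.013,"dy":0.007,"dz":0.5,"fingers":-0.1}
    - {"wx":0,"wy":0,"wz":0,"dx":0.013,"dy":0.007,"dz":0.78,"fingers":0}
    - {"wx":0,"wy":0,"wz":0,"dx":0.013,"dy":0.007,"dz":0.78,"fingers":0.2}
    - {"wx":0,"wy":0,"wz":0,"dx":0.013,"dy":0.007,"dz":0.78,"fingers":0.4}
    - {"wx":0,"wy":0,"wz":0,"dx":0.013,"dy":0.007,"dz":0.78,"fingers":1}
    - {"wx":0,"wy":0,"wz":0,"dx":0.013,"dy":0.007,"dz":0.78,"fingers":1}
    - {"wx":0,"wy":0,"wz":0,"dx":0.013,"dy":0.007,"dz":0.78,"fingers":1}
  newtons: 12

```text
clock: 42.15
eef_pos: [572.8, 308.1, 76.2]
eef_rot: [3.14, -0.001, 1.499]
wrist_force: [-2.5, 1.4, 6.8]
finger_gap: 21.7
finger_force: 12.0
```

servo_tool:
  motion:
    - {"wx":0,"wy":0,"wz":0,"dx":0,"dy":0,"dz":-0.2,"fingers":1}
    - {"wx":0,"wy":0,"wz":0,"dx":0,"dy":0,"dz":-0.4,"fingers":1}
    - {"wx":0,"wy":0,"wz":0,"dx":0,"dy":0,"dz":-0.65,"fingers":1}
    - {"wx":0,"wy":0,"wz":0,"dx":0,"dy":0,"dz":-0.65,"fingers":1}

```text
clock: 42.55
eef_pos: [573.7, 308.3, 143.6]
eef_rot: [3.136, -0.003, 1.499]
wrist_force: [-1.4, 0.1, 0.2]
finger_gap: 22.0
finger_force: 12.0
```

```bash
python3 - <<'E'
from h import *
np.set_printoptions(precision=2,suppress=True)
rel(445,312,75,1.521)
s=avg('side',4);t=avg('top',4)
for n,p in {'+60':(296.5,301.4),'+20':(297.9,290.8),'-20':(299.8,281.6),'-60':(302.3,273)}.items(): print(n,dark(s,p,5))
for n,p in {'+60':(200.63,238.47),'+20':(214,238.1),'-20':(227.3,237.7),'-60':(240.5,237.2)}.items():
    a,b=dark(t,p,5); print(n,a,b,atz(t,a,48))
E
```

```text
d [-0.06 -1.29  0.68] w [ 0.   -0.   -0.01] d after turn [-0.03 -1.29  0.69] t 42.55 [573.7 308.3 143.6] 22.01192276858882 [-1.4  0.1  0.2]
+60 (array([296.91, 301.34]), np.float64(39.515625))
+20 (array([297.73, 291.11]), np.float64(25.453125))
-20 (array([300.02, 281.53]), np.float64(22.765625))
-60 (array([303.72, 272.24]), np.float64(34.078125))
+60 [200.71 238.49] 51.34375 [438.47 390.75  48.  ]
+20 [212.46 237.53] 77.09375 [442.06 355.6   48.  ]
-20 [230.31 236.13] 43.75 [447.32 302.2   48.  ]
-60 [243.44 235.3 ] 41.296875 [450.61 262.91  48.  ]
```

servo_tool:
  motion:
    - {"wx":0,"wy":0,"wz":-0.011,"dx":-0.02,"dy":-0.25,"dz":0,"fingers":1}
    - {"wx":0,"wy":0,"wz":-0.011,"dx":-0.03,"dy":-0.5,"dz":0,"fingers":1}
    - {"wx":0,"wy":0,"wz":-0.011,"dx":-0.053,"dy":-0.75,"dz":0,"fingers":1}
    - {"wx":0,"wy":0,"wz":-0.011,"dx":-0.053,"dy":-1,"dz":0,"fingers":1}
    - {"wx":0,"wy":0,"wz":-0.011,"dx":-0.053,"dy":-1,"dz":0,"fingers":1}

```text
clock: 43.45
eef_pos: [470.1, 309.8, 139.4]
eef_rot: [-3.141, 0.0, 1.522]
wrist_force: [0.8, -0.0, -0.5]
finger_gap: 21.5
finger_force: 12.0
```

servo_tool:
  motion:
    - {"wx":0,"wy":0,"wz":0,"dx":0,"dy":-0.2,"dz":0,"fingers":1}
    - {"wx":0,"wy":0,"wz":0,"dx":0,"dy":-0.28,"dz":0.1,"fingers":1}
    - {"wx":0,"wy":0,"wz":0,"dx":0,"dy":-0.28,"dz":0.25,"fingers":1}
    - {"wx":0,"wy":0,"wz":0,"dx":0,"dy":-0.28,"dz":0.3,"fingers":1}
    - {"wx":0,"wy":0,"wz":0,"dx":0,"dy":-0.28,"dz":0.3,"fingers":1}

```text
clock: 43.95
eef_pos: [444.3, 310.7, 108.3]
eef_rot: [-3.14, 0.001, 1.521]
wrist_force: [-0.3, -0.6, -0.7]
finger_gap: 21.6
finger_force: 12.0
```

```bash
python3 - <<'E'
from h import *
np.set_printoptions(precision=2,suppress=True)
rel(444.4,312.3,95,1.521)
s=avg('side',3)
for n,p in {'+60':(296.5,301.4),'+20':(297.9,290.8),'-60':(303.7,272.2)}.items(): print(n,dark(s,p,5))
E
```

```text
d [0.02 0.   0.13] w [-0.  0. -0.] d after turn [0.02 0.   0.13] t 43.95 [444.3 310.7 108.3] 21.557170556306943 [-0.3 -0.6 -0.7]
+60 (array([297.04, 301.35]), np.float64(41.546875))
+20 (array([297.2 , 289.83]), np.float64(39.921875))
-60 (array([304.85, 272.25]), np.float64(88.6875))
```

Foot about 6 mm above the mouth. I go down in stages.

servo_tool:
  motion:
    - {"wx":0,"wy":0,"wz":0,"dx":0.015,"dy":0,"dz":0.03,"fingers":1}
    - {"wx":0,"wy":0,"wz":0,"dx":0.015,"dy":0,"dz":0.07,"fingers":1}
    - {"wx":0,"wy":0,"wz":0,"dx":0.015,"dy":0,"dz":0.11,"fingers":1}
    - {"wx":0,"wy":0,"wz":0,"dx":0.015,"dy":0,"dz":0.15,"fingers":1}
    - {"wx":0,"wy":0,"wz":0,"dx":0.015,"dy":0,"dz":0.17,"fingers":1}
    - {"wx":0,"wy":0,"wz":0,"dx":0.015,"dy":0,"dz":0.17,"fingers":1}

```text
clock: 44.7
eef_pos: [444.2, 312.4, 92.1]
eef_rot: [-3.141, 0.0, 1.521]
wrist_force: [0.4, -0.1, -0.7]
finger_gap: 21.8
finger_force: 12.0
```

servo_tool:
  motion:
    - {"wx":0,"wy":0,"wz":0,"dx":0,"dy":0,"dz":0.06,"fingers":1}
    - {"wx":0,"wy":0,"wz":0,"dx":0,"dy":0,"dz":0.12,"fingers":1}
    - {"wx":0,"wy":0,"wz":0,"dx":0,"dy":0,"dz":0.18,"fingers":1}
    - {"wx":0,"wy":0,"wz":0,"dx":0,"dy":0,"dz":0.24,"fingers":1}
    - {"wx":0,"wy":0,"wz":0,"dx":0,"dy":0,"dz":0.29,"fingers":1}
    - {"wx":0,"wy":0,"wz":0,"dx":0,"dy":0,"dz":0.31,"fingers":1}
    - {"wx":0,"wy":0,"wz":0,"dx":0,"dy":0,"dz":0.31,"fingers":1}

```text
clock: 45.4
eef_pos: [444.3, 312.6, 61.8]
eef_rot: [-3.141, -0.0, 1.521]
wrist_force: [-3.6, -0.5, 5.7]
finger_gap: 21.5
finger_force: 12.0
```

servo_tool:
  motion:
    - {"wx":0,"wy":0,"wz":0,"dx":0,"dy":0,"dz":0,"fingers":0.3}
    - {"wx":0,"wy":0,"wz":0,"dx":0,"dy":0,"dz":0,"fingers":0.1}
    - {"wx":0,"wy":0,"wz":0,"dx":0,"dy":0,"dz":0,"fingers":-0.1}
    - {"wx":0,"wy":0,"wz":0,"dx":0,"dy":0,"dz":-0.2,"fingers":-0.1}
    - {"wx":0,"wy":0,"wz":0,"dx":0,"dy":0,"dz":-0.6,"fingers":-0.1}
    - {"wx":0,"wy":0,"wz":0,"dx":0,"dy":0,"dz":-1,"fingers":-0.1}
    - {"wx":0,"wy":0,"wz":0,"dx":0,"dy":0,"dz":-1,"fingers":-0.1}

```text
clock: 46.1
eef_pos: [446.1, 313.6, 166.6]
eef_rot: [3.135, -0.005, 1.521]
wrist_force: [0.3, -0.3, -0.0]
finger_gap: 51.9
finger_force: 0.0
```

servo_tool:
  motion:
    - {"wx":0,"wy":0,"wz":0.011,"dx":-0.1,"dy":0.3,"dz":0,"fingers":-0.1}
    - {"wx":0,"wy":0,"wz":0.011,"dx":-0.2,"dy":0.6,"dz":0,"fingers":-0.1}
    - {"wx":0,"wy":0,"wz":0.011,"dx":-0.387,"dy":1,"dz":0,"fingers":-0.1}
    - {"wx":0,"wy":0,"wz":0.011,"dx":-0.387,"dy":1,"dz":0,"fingers":-0.1}

```text
clock: 46.5
eef_pos: [545.1, 266.3, 160.0]
eef_rot: [-3.141, 0.001, 1.496]
wrist_force: [0.3, -0.2, -0.6]
finger_gap: 51.8
finger_force: 0.0
```

servo_tool:
  motion:
    - {"wx":0,"wy":0,"wz":0,"dx":0,"dy":0.27,"dz":0,"fingers":-0.1}
    - {"wx":0,"wy":0,"wz":0,"dx":0,"dy":0.27,"dz":0,"fingers":-0.1}
    - {"wx":0,"wy":0,"wz":0,"dx":0,"dy":0.27,"dz":0,"fingers":-0.1}

```text
clock: 46.8
eef_pos: [568.7, 266.9, 160.4]
eef_rot: [-3.14, 0.001, 1.499]
wrist_force: [-0.4, -0.1, 0.6]
finger_gap: 51.4
finger_force: 0.0
```

```bash
python3 - <<'E'
from h import *
np.set_printoptions(precision=2,suppress=True)
rel(569.6,268,75,1.499)
s=avg('side',3)
for n,p in {'+60':(296.5,301.4),'+20':(297.9,290.8),'-60':(303.7,272.2)}.items(): print(n,dark(s,p,5))
im=s['avg']
for x0,y0,x1,y1 in((240,225,275,290),(290,245,315,266)):
    w=im[y0:y1,x0:x1];k,L,S,C=cv2.connectedComponentsWithStats((w[:,:,0]-w[:,:,2]>55).astype(np.uint8))
    for j in range(1,k):
        if S[j,4]>8: print('cork',C[j]+[x0,y0],S[j,4],'rows',S[j,1]+y0,S[j,1]+S[j,3]+y0)
print(proj(s,[569.6,267.6,131]),proj(s,[444.3,312,117]))
E
```

```text
d [0.01 0.01 0.85] w [-0.  0. -0.] d after turn [0.01 0.01 0.85] t 46.8 [568.7 266.9 160.4] 51.3626223169662 [-0.4 -0.1  0.6]
+60 (array([295.78, 301.32]), np.float64(28.109375))
+20 (array([297.06, 289.69]), np.float64(39.890625))
-60 (array([304.99, 272.54]), np.float64(87.15625))
cork [259.26 238.59] 27 rows 236 242
cork [302.91 257.94] 32 rows 256 261
[258.42 239.11] [302.24 258.53]
```

Both corks are where they should be. Grasp tube A.

servo_tool:
  motion:
    - {"wx":0,"wy":0,"wz":0,"dx":0.01,"dy":0.007,"dz":0.3,"fingers":-0.1}
    - {"wx":0,"wy":0,"wz":0,"dx":0.01,"dy":0.007,"dz":0.6,"fingers":-0.1}
    - {"wx":0,"wy":0,"wz":0,"dx":0.01,"dy":0.007,"dz":0.85,"fingers":0}
    - {"wx":0,"wy":0,"wz":0,"dx":0.01,"dy":0.007,"dz":0.85,"fingers":0.2}
    - {"wx":0,"wy":0,"wz":0,"dx":0.01,"dy":0.007,"dz":0.85,"fingers":0.4}
    - {"wx":0,"wy":0,"wz":0,"dx":0.01,"dy":0.007,"dz":0.85,"fingers":1}
    - {"wx":0,"wy":0,"wz":0,"dx":0.01,"dy":0.007,"dz":0.85,"fingers":1}
    - {"wx":0,"wy":0,"wz":0,"dx":0.01,"dy":0.007,"dz":0.85,"fingers":1}

```text
clock: 47.75
eef_pos: [570.2, 268.2, 78.1]
eef_rot: [3.14, -0.001, 1.499]
wrist_force: [-3.9, 0.4, 7.1]
finger_gap: 21.6
finger_force: 12.0
```

servo_tool:
  motion:
    - {"wx":0,"wy":0,"wz":0,"dx":0,"dy":0,"dz":-0.2,"fingers":1}
    - {"wx":0,"wy":0,"wz":0,"dx":0,"dy":0,"dz":-0.4,"fingers":1}
    - {"wx":0,"wy":0,"wz":0,"dx":0,"dy":0,"dz":-0.65,"fingers":1}
    - {"wx":0,"wy":0,"wz":0,"dx":0,"dy":0,"dz":-0.65,"fingers":1}

```text
clock: 48.15
eef_pos: [571.4, 268.4, 145.6]
eef_rot: [3.136, -0.003, 1.499]
wrist_force: [-0.5, -0.8, -0.6]
finger_gap: 21.9
finger_force: 12.0
```

```bash
python3 - <<'E'
from h import *
np.set_printoptions(precision=2,suppress=True)
rel(446.1,272.2,110,1.521)
s=avg('side',3);t=avg('top',4)
for n,p in {'+60':(296.5,301.4),'+20':(297.9,290.8)}.items(): print(n,dark(s,p,5))
for n,p in {'+60':(200.63,238.47),'+20':(214,238.1)}.items():
    a,b=dark(t,p,5); print(n,a,b,atz(t,a,48))
E
```

```text
d [-0.05 -1.25  0.35] w [ 0.   -0.   -0.01] d after turn [-0.03 -1.25  0.36] t 48.15 [571.4 268.4 145.6] 21.943747030317585 [-0.5 -0.8 -0.6]
+60 (array([297.11, 301.34]), np.float64(43.578125))
+20 (array([297.13, 289.73]), np.float64(40.09375))
+60 [200.72 238.49] 50.984375 [438.46 390.72  48.  ]
+20 [214.1  237.97] 51.859375 [440.83 350.65  48.  ]
```

servo_tool:
  motion:
    - {"wx":0,"wy":0,"wz":-0.011,"dx":-0.02,"dy":-0.25,"dz":0,"fingers":1}
    - {"wx":0,"wy":0,"wz":-0.011,"dx":-0.03,"dy":-0.5,"dz":0,"fingers":1}
    - {"wx":0,"wy":0,"wz":-0.011,"dx":-0.048,"dy":-0.75,"dz":0,"fingers":1}
    - {"wx":0,"wy":0,"wz":-0.011,"dx":-0.048,"dy":-1,"dz":0,"fingers":1}
    - {"wx":0,"wy":0,"wz":-0.011,"dx":-0.048,"dy":-1,"dz":0,"fingers":1}

```text
clock: 49.0
eef_pos: [467.8, 270.5, 141.3]
eef_rot: [-3.141, 0.0, 1.522]
wrist_force: [0.3, -1.0, -1.0]
finger_gap: 21.3
finger_force: 12.0
```

servo_tool:
  motion:
    - {"wx":0,"wy":0,"wz":0,"dx":0.015,"dy":-0.2,"dz":0,"fingers":1}
    - {"wx":0,"wy":0,"wz":0,"dx":0.015,"dy":-0.24,"dz":0.1,"fingers":1}
    - {"wx":0,"wy":0,"wz":0,"dx":0.015,"dy":-0.24,"dz":0.25,"fingers":1}
    - {"wx":0,"wy":0,"wz":0,"dx":0.015,"dy":-0.24,"dz":0.3,"fingers":1}
    - {"wx":0,"wy":0,"wz":0,"dx":0.015,"dy":-0.24,"dz":0.3,"fingers":1}

```text
clock: 49.5
eef_pos: [446.1, 272.6, 110.3]
eef_rot: [-3.14, 0.001, 1.52]
wrist_force: [-0.0, 0.0, 0.1]
finger_gap: 21.4
finger_force: 12.0
```

```bash
python3 - <<'E'
from h import *
np.set_printoptions(precision=2,suppress=True)
rel(446.2,272.6,94,1.521)
s=avg('side',3)
for n,p in {'+60':(296.5,301.4),'+20':(297.2,289.8)}.items(): print(n,dark(s,p,5))
w=s['avg'][245:266,290:315];k,L,S,C=cv2.connectedComponentsWithStats((w[:,:,0]-w[:,:,2]>55).astype(np.uint8))
for j in range(1,k):
    if S[j,4]>8: print('cork',C[j]+[290,245],S[j,4])
E
```

```text
d [0.   0.   0.16] w [-0.  0. -0.] d after turn [-0.    0.    0.16] t 49.5 [446.1 272.6 110.3] 21.410595073975518 [-0.   0.   0.1]
+60 (array([296.76, 301.29]), np.float64(38.125))
+20 (array([297.21, 288.93]), np.float64(49.15625))
cork [303.17 257.69] 35
```

servo_tool:
  motion:
    - {"wx":0,"wy":0,"wz":0,"dx":0,"dy":0,"dz":0.03,"fingers":1}
    - {"wx":0,"wy":0,"wz":0,"dx":0,"dy":0,"dz":0.07,"fingers":1}
    - {"wx":0,"wy":0,"wz":0,"dx":0,"dy":0,"dz":0.11,"fingers":1}
    - {"wx":0,"wy":0,"wz":0,"dx":0,"dy":0,"dz":0.15,"fingers":1}
    - {"wx":0,"wy":0,"wz":0,"dx":0,"dy":0,"dz":0.17,"fingers":1}
    - {"wx":0,"wy":0,"wz":0,"dx":0,"dy":0,"dz":0.17,"fingers":1}

```text
clock: 50.25
eef_pos: [445.8, 272.9, 94.1]
eef_rot: [-3.141, 0.0, 1.521]
wrist_force: [-0.1, -0.2, -0.2]
finger_gap: 21.7
finger_force: 12.0
```

servo_tool:
  motion:
    - {"wx":0,"wy":0,"wz":0,"dx":0,"dy":0,"dz":0.06,"fingers":1}
    - {"wx":0,"wy":0,"wz":0,"dx":0,"dy":0,"dz":0.12,"fingers":1}
    - {"wx":0,"wy":0,"wz":0,"dx":0,"dy":0,"dz":0.18,"fingers":1}
    - {"wx":0,"wy":0,"wz":0,"dx":0,"dy":0,"dz":0.24,"fingers":1}
    - {"wx":0,"wy":0,"wz":0,"dx":0,"dy":0,"dz":0.29,"fingers":1}
    - {"wx":0,"wy":0,"wz":0,"dx":0,"dy":0,"dz":0.31,"fingers":1}
    - {"wx":0,"wy":0,"wz":0,"dx":0,"dy":0,"dz":0.31,"fingers":1}

```text
clock: 50.95
eef_pos: [446.0, 273.1, 63.9]
eef_rot: [3.142, -0.0, 1.521]
wrist_force: [-3.1, 0.2, 6.4]
finger_gap: 21.7
finger_force: 12.0
```

On the floor. Release, rise and move away so the top camera can see.

servo_tool:
  motion:
    - {"wx":0,"wy":0,"wz":0,"dx":0,"dy":0,"dz":0,"fingers":0.3}
    - {"wx":0,"wy":0,"wz":0,"dx":0,"dy":0,"dz":0,"fingers":0.1}
    - {"wx":0,"wy":0,"wz":0,"dx":0,"dy":0,"dz":0,"fingers":-0.1}
    - {"wx":0,"wy":0,"wz":0,"dx":0,"dy":0,"dz":-0.2,"fingers":-0.1}
    - {"wx":0,"wy":0,"wz":0,"dx":0,"dy":0,"dz":-0.6,"fingers":-0.1}
    - {"wx":0,"wy":0,"wz":0,"dx":0,"dy":0,"dz":-1,"fingers":-0.1}
    - {"wx":0,"wy":0,"wz":0,"dx":0,"dy":0,"dz":-1,"fingers":-0.1}

```text
clock: 51.65
eef_pos: [447.8, 273.9, 168.5]
eef_rot: [3.134, -0.004, 1.521]
wrist_force: [1.0, -0.2, -0.8]
finger_gap: 52.0
finger_force: 0.0
```

servo_tool:
  motion:
    - {"wx":0,"wy":0,"wz":0,"dx":0.2,"dy":-0.2,"dz":-0.4,"fingers":-0.1}
    - {"wx":0,"wy":0,"wz":0,"dx":0.6,"dy":-0.5,"dz":-0.8,"fingers":-0.1}
    - {"wx":0,"wy":0,"wz":0,"dx":1,"dy":-0.7,"dz":-0.8,"fingers":-0.1}
    - {"wx":0,"wy":0,"wz":0,"dx":1,"dy":-0.7,"dz":-0.8,"fingers":-0.1}

```text
clock: 52.05
eef_pos: [379.2, 379.7, 244.2]
eef_rot: [3.141, -0.002, 1.524]
wrist_force: [0.3, 0.3, -1.0]
finger_gap: 52.0
finger_force: 0.0
```

servo_tool:
  motion:
    - {"wx":0,"wy":0,"wz":0,"dx":0.4,"dy":-0.3,"dz":0,"fingers":-0.1}
    - {"wx":0,"wy":0,"wz":0,"dx":0.8,"dy":-0.6,"dz":0,"fingers":-0.1}
    - {"wx":0,"wy":0,"wz":0,"dx":1,"dy":-0.8,"dz":0,"fingers":-0.1}
    - {"wx":0,"wy":0,"wz":0,"dx":1,"dy":-0.8,"dz":0,"fingers":-0.1}
    - {"wx":0,"wy":0,"wz":0,"dx":1,"dy":-0.8,"dz":0,"fingers":-0.1}

```text
clock: 52.55
eef_pos: [306.2, 479.8, 242.4]
eef_rot: [-3.141, 0.001, 1.522]
wrist_force: [0.4, 0.1, 0.1]
finger_gap: 51.6
finger_force: 0.0
```

```bash
python3 - <<'E'
from h import *
np.set_printoptions(precision=2,suppress=True)
rel(300,450,200,1.521)
s=avg('side',3);t=avg('top',4)
for n,c,(x0,y0,x1,y1) in(('side',s,(292,240,315,266)),('top',t,(222,228,250,246))):
    w=c['avg'][y0:y1,x0:x1];k,L,S,C=cv2.connectedComponentsWithStats((w[:,:,0]-w[:,:,2]>(55 if n=='side' else 75)).astype(np.uint8))
    for j in range(1,k):
        if S[j,4]>5: print(n,C[j]+[x0,y0],S[j,4])
for X in[(446.2,272.5,118),(444.3,312.3,118)]: print(proj(s,X),proj(t,X))
for d in spot_in('stopper_0',t)+spot_in('stopper_0',s): print(np.array(d['location']),d['conf'])
g=spot_in('lever_grip',t); print([ (np.array(d['location']),d['conf']) for d in g])
for q in('jam_jar','lemon','yoghurt'): print(q,[(np.array(d['location']),round(d['conf'],2)) for d in spot_in(q,t)][:1])
E
```

```text
d [-0.3  -0.05  0.42] w [-0.  0.  0.] d after turn [-0.3  -0.05  0.42] t 52.55 [306.2 479.8 242.4] 51.58426588933622 [0.4 0.1 0.1]
side [305.   249.66] 29
side [302.97 257.71] 35
top [244.19 230.95] 43
top [228.8  242.52] 60
top [238.14 235.64] 14
[304.3  249.72] [238.16 235.76]
[302.22 258.26] [224.11 236.15]Traceback (most recent call last):
  File "<stdin>", line 10, in <module>
ValueError: only the last four pictures can be asked about
```

```bash
python3 - <<'E'
from h import *
s=avg('side',2)
w=s['avg'][195:235,265:285];k,L,S,C=cv2.connectedComponentsWithStats((w.max(2)<60).astype(np.uint8))
print('ram',[(C[j]+[265,195],S[j,4]) for j in range(1,k) if S[j,4]>5])
t=shot('top')
for q in('lever_grip','jam_jar','lemon','yoghurt'): print(q,[(np.round(d['location'],1),round(d['conf'],2)) for d in spot_in(q,t)][:2])
print(sign_off())
E
```

```text
ram [(array([273.4, 209.3]), np.int32(10))]
lever_grip [(array([281.2, 208.1]), 0.69), (array([322.9, 259.9]), 0.66)]
jam_jar []
lemon [(array([383.8, 254.8]), 0.68)]
yoghurt [(array([326. , 259.9]), 0.78), (array([215. , 235.2]), 0.68)]
the job is handed in; nothing more can be done
None
```

I pressed both tubes (two were present) with the lever fully down and put them back upright in the rack with the lever up; I handed the job in at about 53 s, but the hand-in returned no verdict, and in the last picture the detector did not find the jam jar.

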